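# Press a ring bearing square into a tilted decorating-wheel head

## Task

The ring bearing of the green decorating wheel is only started in its tilted head. Push it fully home, a few millimetres at a time on opposite sides of its rim in turn, so that it goes in square: one side must never get more than about 1 cm ahead of the other. It is home when it lies flat on its seat and all four spring catches have clicked over it; leave the other things on the table where they are.

Things in the scene. Friction and masses are not known exactly. Their poses are not given: they have to be found in the camera images.
- bearing: steel ring bearing with a black seal line, outside 140 mm, inside 112 mm (flat rim 14 mm wide, open middle), 24 mm high, 0.3 kg. Origin: centre of its underside; z: its axis, out of the bore. Loose, but started in the bore and gripped by eight spring balls in the bore wall: it stays where it is pushed. Starts 12 mm above its seat, up to 2 degrees crooked.
- bearing_rim (a point): centre of the bearing's upper face (24 mm along z from its origin), same axes. The rim to press lies between 56 and 70 mm from here. A push of 5 to 20 N on one spot of the rim sinks that side and lifts the opposite side by about half as much, so pushed on one side only the bearing soon cocks.
- seat (a point): centre of the bearing's seat, at the bottom of the bore of the green wheel head (fixed). z: axis of the bore, pointing out of it, leaning 40 degrees from vertical to the robot's side; x: up the slope to the far, high side; y: sideways. Measured along z, the seat is at 0 and the bearing's upper face at 24 mm when home, near 36 mm at the start.
- wheel_head: tilted cast head of a decorating wheel, dark green, fixed, 178 mm outside; origin and axes as the seat. Bore 144 mm wide. Above it, from z = 21 to 60 mm, a collar of 158 mm inner diameter stands round the bearing and overhangs its far side: a vertical tool cannot get at the far rim. A spindle boss 32 mm wide rises to z = 9 mm in the middle.
- catch_1 (a joint): spring catch, steel nose 12 mm wide with orange back, inside the collar at 45 degrees round the seat's z (from x towards y), at z = 25 to 29 mm. Slides radially, in m: about -0.001 to -0.002 while the bearing's side holds it back, about -0.0045 once clicked in over the bearing, blocking its return and covering the rim's outer 3.5 mm.
- catch_2 (a joint): spring catch, steel nose 12 mm wide with orange back, inside the collar at 135 degrees round the seat's z (from x towards y), at z = 25 to 29 mm. Slides radially, in m: about -0.001 to -0.002 while the bearing's side holds it back, about -0.0045 once clicked in over the bearing, blocking its return and covering the rim's outer 3.5 mm.
- catch_3 (a joint): spring catch, steel nose 12 mm wide with orange back, inside the collar at 225 degrees round the seat's z (from x towards y), at z = 25 to 29 mm. Slides radially, in m: about -0.001 to -0.002 while the bearing's side holds it back, about -0.0045 once clicked in over the bearing, blocking its return and covering the rim's outer 3.5 mm.
- catch_4 (a joint): spring catch, steel nose 12 mm wide with orange back, inside the collar at 315 degrees round the seat's z (from x towards y), at z = 25 to 29 mm. Slides radially, in m: about -0.001 to -0.002 while the bearing's side holds it back, about -0.0045 once clicked in over the bearing, blocking its return and covering the rim's outer 3.5 mm.
- top_disc: bystander: the wheel's aluminium top disc, 180 mm across, lying face down with its spindle stub up; origin at the centre of its underside
- loop_tool_round: bystander: loop tool with a wooden handle, 168 mm long, 12 mm high; origin under its middle
- flat_brush: bystander: flat brush with a wooden handle, 160 mm long; origin under its middle
- bisque_cup: bystander: terracotta cup, 66 mm wide and 69 mm high; origin at the centre of its underside
- masking_tape: bystander: roll of masking tape, 97 mm across and 25 mm high; origin at the centre of its underside
- rubber_kidney: bystander: red rubber kidney rib, 46 x 92 x 8 mm; origin under its middle

How it is judged:
By the outcome, as a careful person would: the job done as asked, in the order asked, and still so for the second after the job is handed in, with the robot touching nothing.
It also fails if it takes over 61 s, if anything falls off the work surface, if the arm or the gripper's body presses on something with over 40 N, if the wrist force passes 120 N, or if a joint passes its speed limit or range.

## Robot

A 7-joint arm with a two-finger parallel gripper is mounted at the origin on a cart in front of the work surface, level with it; the furniture and walls round the work are solid. World frame = base frame: x ahead of the robot, y to its left, z up, the work surface at z = 0. Lengths are in m, angles in rad, forces in N, time in s.
With the tool pointing down it reaches from about 0.4 to 0.85 m from the base axis. Payload 4.5 kg.
Tool frame: the origin (TCP) lies midway between the tips of the shut fingers; the grasp point (between the pads) lies 19 mm behind it; z points along the fingers, y is the line along which they close (so a half turn about z gives the same grasp; the last joint's range is limited). The gripper opens to 88 mm and grips with 3 to 60 N. Pads are 18 mm wide; open, the fingers measure 123 mm over their backs; the gripper's body (75 mm by 187 mm) begins 45 mm behind the grasp point.
Start: joints at [1.36, 0.689, -0.195, 1.565, 0.157, 0.902, -0.215], TCP at [0.152, -0.606, 0.201] pointing down, gripper open.
Joint ranges: [-3.01, 3.01], [-0.46, 2.08], [-1.47, 1.51], [0.13, 2.56], [-1, 4.14], [0.04, 2.09], [-2.66, 2.66]. Speed limits (rad/s): [2.57, 2.57, 3.14, 3.14, 3.14, 3.14, 3.14].

## Interface

Orientations are given as a unit quaternion [x, y, z, w].
In Python, from plant import r gives the robot as it stands.
- The arm moves only by the tool carry_out, never from a script. Its argument "plan" is a list of rows, each an object with "rot": the turn, a rotation vector about the tool's x, y, z in rad, a list of three; "xyz": the shift along the tool's x, y, z in m, a list of three; "grip": the closure in counts, from 0 (fully open) to 255 (shut). In form: [{"rot": [wx, wy, wz], "xyz": [dx, dy, dz], "grip": grip}, ...]. A call has 1 to 8 rows; each row is the pose to reach, as a shift and turn from the pose commanded when the call began, along the tool's axes at that moment; what a row does not reach only later rows make up. A row lasts 1/12 s, in which the tool goes at most 41.7 mm and 7.16 degrees, less where a joint would pass 70% of its speed; a pose out of reach is approached as far as the arm can. A call with a gripper value outside its range is refused whole. The fingers move at their own pace and stop on an object; "squeeze" is the grip in N (left out, the last holds). Time passes only in rows, so rows that repeat a pose let the fingers close. It gives the time, the measured TCP pose, the force, the opening and the grip force at its end, in the units of the state.
- r.get_state(): the state, without advancing time (a new reading comes with each control period).
- r.snapshot(name): name is "scene" or "top"; returns the picture (480x640x3 uint8, red, green, blue); there is no depth.
- r.camera_params(name): a dict with "fx", "fy", "cx", "cy" (pixels), "distortion" ([k1, k2, p1, p2, k3] as OpenCV has them; the pictures are not rectified), "position" and "attitude" of the camera in the world. Camera axes: x right, y down, z forward; pixel columns grow to the right and rows downward; lengths in m; the calibration is good to about 2 mm. A picture is of the moment at which its call begins. camera_params takes no time and is no camera call.
- r.finish_job(): hands the job in; it is judged then, once.
The state is a dict: "clock": time; "q": joint angles; "qd": joint speeds; "joint_torque": joint torques, N m; "tool_pos": TCP position; "eef_rot": TCP orientation; "contact_force": force on the tool from outside, world axes, zero at the start; "moment": the same for the moment, N m; "opening": opening from 0.0 (shut) to 1.0 (fully open); "finger_force": force on a finger pad.
Only numpy, scipy, OpenCV 4.12 (cv2) and the standard library are available. Lean on these libraries where they do the work, as an engineer would, in place of code of your own. Each camera call takes 0.05 s, during which the arm holds its last target. There are 200 camera calls.

## Working session

There is one attempt and no reset: what is moved stays moved. The work goes in short steps, Python scripts to look and compute and a tool call to move; the robot and the scene stay as the last step left them, time stands still between calls to the robot, and variables do not carry over. Pictures are saved under pics/ and viewed, at most 10 in all, crops included, and the job is handed in when it is done.

Besides the shell and the picture viewer there is one more tool, called after "Call:" as name([rows], argument=value, ...), one row to a line, values as JSON. carry_out: Moves the arm, as the interface text tells. Its arguments: {"type":"object","properties":{"plan":{"type":"array"},"squeeze":{"type":"number"}},"required":["plan"]}

```bash
ls; mkdir -p pics; python3 - <<'E'
from plant import r
import cv2,numpy as np
for n in("scene","top"):
    im=r.snapshot(n); cv2.imwrite(f"pics/{n}0.png",im[:,:,::-1]); print(n,r.camera_params(n))
print(r.get_state())
E
```

```text
pics
scene {'fx': 471.27581284338663, 'fy': 471.27581284338663, 'cx': 320.45304609417303, 'cy': 244.52547751719618, 'distortion': array([-0.03934943,  0.        ,  0.        ,  0.        ,  0.        ]), 'position': array([0.12128792, 0.70837869, 0.87556926]), 'attitude': array([-0.26987999,  0.87147729, -0.38784669,  0.13140419])}
top {'fx': 550.3992443197043, 'fy': 550.3992443197043, 'cx': 318.0203332693658, 'cy': 241.97884559176845, 'distortion': array([-0.12248505,  0.        ,  0.        ,  0.        ,  0.        ]), 'position': array([0.39674202, 0.01075492, 1.70173779]), 'attitude': array([-0.69678055,  0.71487068, -0.04258235,  0.04054041])}
{'clock': 0.1, 'q': array([ 1.35980198,  0.68989079, -0.19453836,  1.5662344 ,  0.15727654,
        0.90255966, -0.21509892]), 'qd': array([-0.00087035, -0.00344153,  0.00164343, -0.0019939 , -0.00128649,
        0.0007762 ,  0.00067523]), 'joint_torque': array([-2.67269752e-03, -5.28496242e+01, -1.27117977e+00, -1.53834987e+01,
       -5.25215711e-02,  2.06851662e-03,  6.25192570e-05]), 'tool_pos': array([ 0.15128027, -0.60574384,  0.1997981 ]), 'eef_rot': array([ 9.92513797e-01,  1.22129593e-01, -1.55311216e-04, -8.36896939e-04]), 'contact_force': array([-0.03447211, -0.57738153,  0.56589301]), 'moment': array([ 0.02524735, -0.00768628, -0.00909587]), 'finger_force': 0.0, 'opening': 0.9980841810462712}
```

View pics/scene0.png

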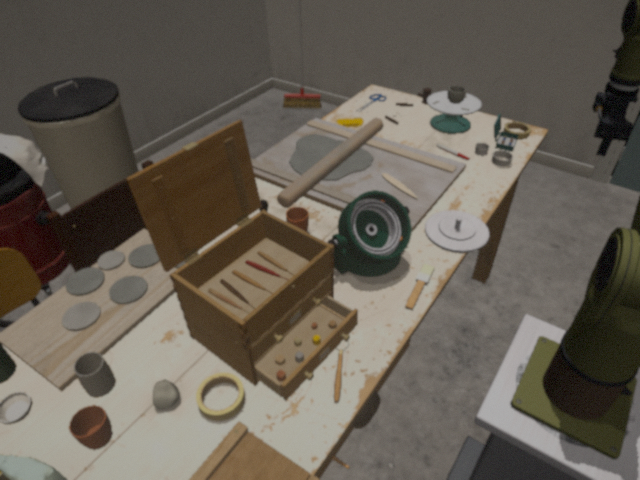

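View pics/top0.png

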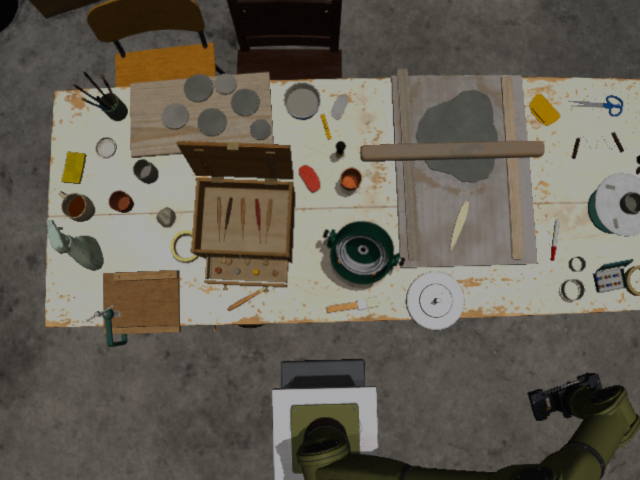

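The scene view shows the green head at about (372,230) and the top view shows it at (362,252). The wooden box stands to the robot's left and the disc to its right. I'll enlarge the head in both views.

```bash
python3 - <<'E'
import cv2,numpy as np
a=cv2.imread("pics/scene0.png")[180:285,320:425]; b=cv2.imread("pics/top0.png")[210:295,315:410]
g=lambda i:cv2.convertScaleAbs(cv2.resize(i,(400*1,int(400*i.shape[0]/i.shape[1])),interpolation=cv2.INTER_CUBIC),alpha=1.8,beta=10)
A,B=g(a),g(b); H=max(A.shape[0],B.shape[0]); o=np.zeros((H,800,3),np.uint8); o[:A.shape[0],:400]=A;o[:B.shape[0],400:]=B
cv2.imwrite("pics/c0.png",o)
E
```

```text
(no output)
```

View pics/c0.png

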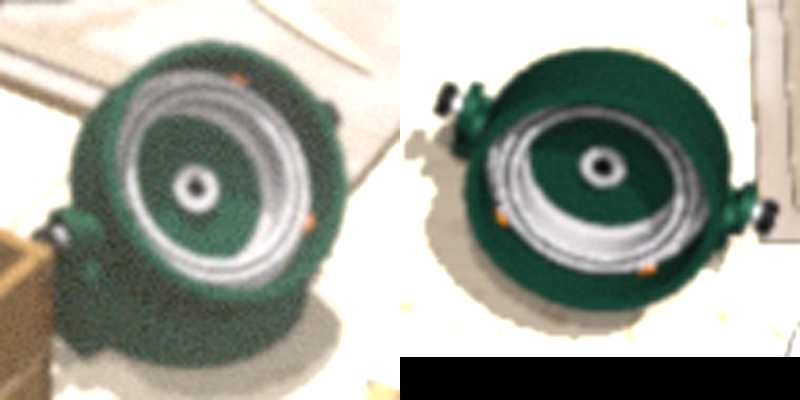

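The crop shows the boss centre at scene (371.7,229.3) and top (363.0,249.7). The orange catch backs are at scene (382.5,200.7) and (401.1,238.0), and at top (338.8,261.5) and (373.9,273.7). I'll fit the head pose from these.

```bash
cat > h.py <<'E'
import numpy as np,cv2
from plant import r
from scipy.spatial.transform import Rotation as R
from scipy.optimize import least_squares
CAM={n:r.camera_params(n) for n in("scene","top")}
def proj(n,P):
    c=CAM[n];M=R.from_quat(c["attitude"]).as_matrix();t=c["position"]
    K=np.array([[c["fx"],0,c["cx"]],[0,c["fy"],c["cy"]],[0,0,1]])
    rv=cv2.Rodrigues(M.T)[0]
    return cv2.projectPoints(np.atleast_2d(P).astype(float),rv,-M.T@t,K,c["distortion"])[0][:,0]
def headR(yaw,lean=np.radians(40)): # z leans toward -x(rotated by yaw)
    return R.from_euler('z',yaw)*R.from_euler('y',-lean)
def circ(rad,z,n=72):
    a=np.linspace(0,2*np.pi,n,endpoint=False);return np.c_[rad*np.cos(a),rad*np.sin(a),0*a+z]
def cat(i,rad=.077,z=.028):
    a=np.radians(45+90*(i-1));return np.array([rad*np.cos(a),rad*np.sin(a),z])
def crop(files,boxes,draws,out):
    o=[]
    for f,(x0,y0,s) in zip(files,boxes):
        im=cv2.imread(f)[y0:y0+s,x0:x0+s];k=400/s
        im=cv2.convertScaleAbs(cv2.resize(im,(400,400),interpolation=cv2.INTER_CUBIC),alpha=1.8,beta=10)
        for pts,col in draws.get(f,[]):
            for p in (pts-[x0-.5,y0-.5])*k: cv2.circle(im,(int(p[0]),int(p[1])),1,col,-1)
        o.append(im)
    cv2.imwrite(out,np.hstack(o))
E
cat > fit.py <<'E'
from h import *
obs=[("scene",(371.7,229.3),[0,0,.009]),("top",(363.0,249.7),[0,0,.009])]
cs=[("scene",(382.5,200.7)),("scene",(401.1,238.0)),("top",(338.8,261.5)),("top",(373.9,273.7))]
best=None
import itertools
for asg in itertools.product(range(1,5),repeat=4):
    if asg[0]==asg[1] or asg[2]==asg[3]: continue
    O=obs+[(n,p,cat(i)) for (n,p),i in zip(cs,asg)]
    def f(v): 
        H=headR(v[3]);return np.concatenate([(proj(n,H.apply(c)+v[:3])-p)[0] for n,p,c in O])
    s=least_squares(f,[.5,0,.1,0])
    if abs(s.x[3])<.8 and (best is None or s.cost<best[0].cost): best=(s,asg)
s,asg=best;print(s.x,asg,s.fun.round(1))
np.save("head.npy",s.x);H=headR(s.x[3]);d={}
for n in("scene","top"):
    W=lambda c:proj(n,H.apply(c)+s.x[:3])
    d[f"pics/{n}0.png"]=[(W(circ(.089,.06)),(255,0,0)),(W(circ(.079,.06)),(255,255,0)),(W(circ(.07,.036)),(0,0,255)),(W(circ(.056,.036)),(0,0,255)),(W(circ(.016,.009)),(255,0,255))]
crop(["pics/scene0.png","pics/top0.png"],[(320,180,105),(315,205,95)],d,"pics/o0.png")
E
python3 fit.py
```

```text
[ 0.56596805 -0.12944122  0.08613616 -0.36321995] (4, 3, 2, 3) [ 0.4 -0.2 -0.2 -0.  -0.2  0.1  0.1  0.2  0.2 -0.1 -0.2 -0.2]
```

View pics/o0.png

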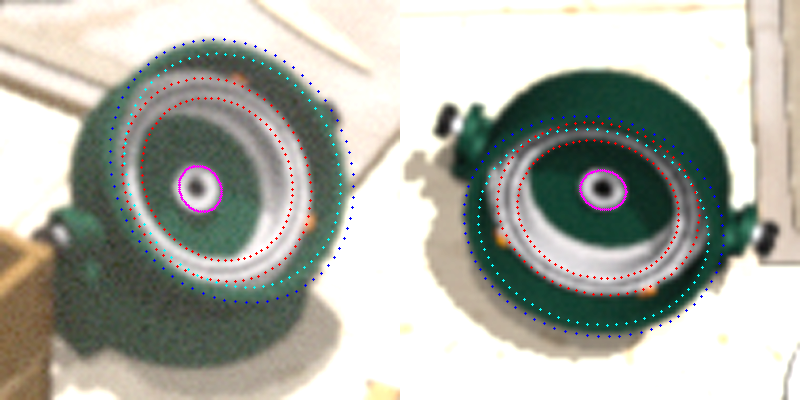

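The overlay fits to under 0.5 px. The head is at about (0.566, -0.129, 0.086), yaw -0.363, with the bearing rim near z=36 mm. Next I'll check how close the box corner and the knob are to the gripper body, and work out the approach.

```bash
cat >> h.py <<'E'
hv=np.load("head.npy") if __import__("os").path.exists("head.npy") else None
if hv is not None:
    H=headR(hv[3]);P0=hv[:3]
    RT=R.from_matrix(H.as_matrix()@np.diag([1,-1,-1.]))  # tool x=head x, y=-head y, z=-head z
def tohead(p): return H.inv().apply(np.asarray(p)-P0)
def toworld(c): return H.apply(c)+P0
def move(p0,q0,c,rot=None):
    """tool-axis shift/turn from pose (p0,q0) to head-frame point c"""
    q0=R.from_quat(q0);rot=rot or RT
    return q0.inv().apply(toworld(np.array(c))-p0),(q0.inv()*rot).as_rotvec()
def tri(a,b):
    return least_squares(lambda X:np.r_[(proj("scene",X)-a)[0],(proj("top",X)-b)[0]],[.5,0,.1])
E
python3 - <<'E'
from h import *
for n,a,b in[("box",(333,245),(293,255)),("boxback",(262,212),(293,180)),("lid",(243,124),(290,145)),("knob",(332.6,241),(325,233))]:
    s=tri(a,b);print(n,s.x.round(3),abs(s.fun).max().round(1),"head:",tohead(s.x).round(3))
st=r.get_state();p,q=st["tool_pos"],st["eef_rot"]
print(R.from_quat(q).as_matrix().round(2))
for c in([-.0,0,.2],[0,0,.12]):
    d,w=move(p,q,c);print(toworld(np.array(c)).round(3),d.round(3),w.round(3))
E
```

```text
box [0.544 0.075 0.196] 1.2 head: [-0.001  0.184  0.145]
boxback [0.752 0.07  0.195] 0.2 head: [0.148 0.252 0.017]
lid [0.784 0.065 0.412] 1.3 head: [0.313 0.259 0.163]
knob [ 0.61  -0.018  0.108] 0.2 head: [0.015 0.12  0.016]
[[ 0.97  0.24 -0.  ]
 [ 0.24 -0.97  0.  ]
 [-0.   -0.   -1.  ]]
[ 0.446 -0.084  0.239] [ 0.412 -0.435 -0.039] [-0.214  0.677  0.582]
[ 0.494 -0.102  0.178] [ 0.454 -0.406  0.022] [-0.214  0.677  0.582]
```

Call:
carry_out([
  {"rot": [0, 0, 0], "xyz": [0, 0, -0.04], "grip": 255},
  {"rot": [0, 0, 0], "xyz": [0.02, -0.02, -0.07], "grip": 255},
  {"rot": [0, 0, 0], "xyz": [0.21, -0.22, -0.12], "grip": 255},
  {"rot": [0, 0, 0], "xyz": [0.21, -0.22, -0.12], "grip": 255},
  {"rot": [0, 0, 0], "xyz": [0.21, -0.22, -0.12], "grip": 255},
  {"rot": [0, 0, 0], "xyz": [0.21, -0.22, -0.12], "grip": 255},
  {"rot": [0, 0, 0], "xyz": [0.21, -0.22, -0.12], "grip": 255},
  {"rot": [0, 0, 0], "xyz": [0.21, -0.22, -0.12], "grip": 255},
], squeeze=20)

```text
clock: 0.77
tool_pos: [0.2875, -0.3659, 0.3153]
eef_rot: [0.993, 0.122, -0.0, -0.0]
contact_force: [0.8, 1.0, 0.4]
opening: 0.419
finger_force: 0.0
```

Call:
carry_out([
  {"rot": [-0.214, 0.677, 0.582], "xyz": [0.19, -0.205, 0.03], "grip": 255},
  {"rot": [-0.214, 0.677, 0.582], "xyz": [0.19, -0.205, 0.03], "grip": 255},
  {"rot": [-0.214, 0.677, 0.582], "xyz": [0.19, -0.205, 0.03], "grip": 255},
  {"rot": [-0.214, 0.677, 0.582], "xyz": [0.19, -0.205, 0.03], "grip": 255},
  {"rot": [-0.214, 0.677, 0.582], "xyz": [0.19, -0.205, 0.03], "grip": 255},
  {"rot": [-0.214, 0.677, 0.582], "xyz": [0.19, -0.205, 0.03], "grip": 255},
  {"rot": [-0.214, 0.677, 0.582], "xyz": [0.19, -0.205, 0.03], "grip": 255},
  {"rot": [-0.214, 0.677, 0.582], "xyz": [0.19, -0.205, 0.03], "grip": 255},
])

```text
clock: 1.43
tool_pos: [0.3895, -0.1849, 0.2968]
eef_rot: [0.966, -0.093, 0.232, 0.063]
contact_force: [-0.7, -0.8, 0.1]
opening: 0.002
finger_force: 0.0
```

Call:
carry_out([
  {"rot": [0, 0, 0], "xyz": [0, 0, 0], "grip": 255},
  {"rot": [0, 0, 0], "xyz": [0, 0, 0], "grip": 255},
])

```text
clock: 1.6
tool_pos: [0.39, -0.1856, 0.297]
eef_rot: [0.966, -0.091, 0.232, 0.063]
contact_force: [-0.7, 0.0, -0.8]
opening: 0.003
finger_force: 0.0
```

```bash
cat > s.py <<'E'
from h import *
import sys
st=r.get_state();p,q=st["tool_pos"],st["eef_rot"]
print("t",st["clock"],"head mm",(tohead(p)*1e3).round(1),"F head",H.inv().apply(st["contact_force"]).round(1),"rot err deg",np.degrees((R.from_quat(q).inv()*RT).as_rotvec()).round(2))
for a in sys.argv[1:]:
    d,w=move(p,q,[float(v)/1e3 for v in a.split(",")]);print(a,d.round(4),w.round(4))
E
python3 s.py 0,0,100 63,0,50; python3 -c "
from plant import r;print(r.get_state()['q'].round(2))"
```

```text
t 1.6 head mm [  24.8 -115.   254.4] F head [-1.  -0.2 -0.2] rot err deg [-1.2  12.17  9.91]
0,0,100 [ 0.0281 -0.1114  0.1564] [-0.0209  0.2124  0.173 ]
63,0,50 [ 0.0991 -0.0988  0.192 ] [-0.0209  0.2124  0.173 ]
[ 0.36  0.12 -0.04  2.43  0.22  0.11 -1.66]
```

Call:
carry_out([
  {"rot": [-0.02, 0.21, 0.17], "xyz": [0.028, -0.111, 0.156], "grip": 255},
  {"rot": [-0.02, 0.21, 0.17], "xyz": [0.028, -0.111, 0.156], "grip": 255},
  {"rot": [-0.02, 0.21, 0.17], "xyz": [0.028, -0.111, 0.156], "grip": 255},
  {"rot": [-0.02, 0.21, 0.17], "xyz": [0.028, -0.111, 0.156], "grip": 255},
  {"rot": [-0.02, 0.21, 0.17], "xyz": [0.028, -0.111, 0.156], "grip": 255},
  {"rot": [-0.02, 0.21, 0.17], "xyz": [0.028, -0.111, 0.156], "grip": 255},
  {"rot": [-0.02, 0.21, 0.17], "xyz": [0.028, -0.111, 0.156], "grip": 255},
  {"rot": [-0.02, 0.21, 0.17], "xyz": [0.028, -0.111, 0.156], "grip": 255},
])

```text
clock: 2.27
tool_pos: [0.4578, -0.154, 0.3383]
eef_rot: [0.936, -0.171, 0.302, 0.06]
contact_force: [-0.0, -0.2, -0.3]
opening: 0.008
finger_force: 0.0
```

```bash
python3 s.py 0,0,100 -63,0,60; python3 -c "
from plant import r;print(r.get_state()['q'].round(2))"
```

```text
t 2.2667 head mm [ 91.3 -61.4 252.5] F head [-0.1 -0.1 -0.2] rot err deg [0.48 4.18 0.26]
0,0,100 [-0.0797 -0.0631  0.1582] [0.0084 0.0729 0.0045]
-63,0,60 [-0.1396 -0.0637  0.2027] [0.0084 0.0729 0.0045]
[-0.5   0.12  0.71  2.41  0.9   0.04 -2.64]
```

```bash
cat > kin.py <<'E'
from h import *
import itertools
D=[([1.35980198,.68989079,-.19453836,1.5662344,.15727654,.90255966,-.21509892],[.15128027,-.60574384,.1997981],[9.92513797e-01,1.22129593e-01,-1.55311216e-04,-8.36896939e-04]),
   ([.36,.12,-.04,2.43,.22,.11,-1.66],[.39,-.1856,.297],[.966,-.091,.232,.063])]
st=r.get_state();D.append((st["q"],st["tool_pos"],st["eef_rot"]))
def fk(q,v,s):
    # v: d1 d3 d5 d7 a(elbow) base xoff ; chain along local z
    Rr=R.identity();p=np.array([v[5],0,v[0]])
    for i,(ax,off) in enumerate(zip("zyzyzyz",[[0,0,0],[0,0,0],[v[4],0,v[1]],[-v[4],0,0],[v[6],0,v[2]],[0,0,0],[0,0,v[3]]])):
        Rr=Rr*R.from_euler(ax,s[i]*q[i]);p=p+Rr.apply(off)
    return p,Rr
def bestsign():
    res=[]
    for s in itertools.product([1,-1],repeat=4):
        S=[s[0],1,s[1],1,s[2],1,s[3]]
        E=[fk(q,np.zeros(7),S)[1].inv()*R.from_quat(e) for q,_,e in D]
        res.append((max((E[0].inv()*e).magnitude() for e in E),S,E[0].as_rotvec().round(3)))
    return sorted(res,key=lambda t:t[0])[0]
e,S,C=bestsign()
f=lambda v:np.concatenate([fk(q,v,S)[0]-p for q,p,_ in D]+[.03*(v[4:])])
s=least_squares(f,[.3,.4,.4,.3,0,0,0]);V=s.x
if __name__=="__main__": print(e,S,C,V.round(3),(f(V)*1e3).round(1))
E
python3 kin.py
```

```text
0.009822607001960934 [-1, 1, -1, 1, -1, 1, -1] [0.    0.    1.571] [ 0.41   0.475  0.365  0.329  0.058 -0.061  0.038] [-4.7 -1.7  0.4  8.2 16.8 -4.2 -3.4 -3.8  3.8  1.7 -1.8  1.1]
```

```bash
cat > ik.py <<'E'
from kin import *
lo=np.array([-3.01,-.46,-1.47,.13,-1,.04,-2.66]);hi=np.array([3.01,2.08,1.51,2.56,4.14,2.09,2.66])
Cm=R.from_rotvec(C);rng=np.random.default_rng(0)
mid=(lo+hi)/2
def ik(c,phi,q0,wm=1e-3):
    T=RT*R.from_euler('z',phi);pw=toworld(np.array(c))
    def g(q):
        p,Rr=fk(q,V,S);return np.r_[(p-pw)*5,((Rr*Cm).inv()*T).as_rotvec(),wm*(q-mid)/(hi-lo)]
    z=least_squares(g,np.clip(q0,lo+.01,hi-.01),bounds=(lo+.005,hi-.005),max_nfev=150);return z,np.abs(z.fun[:6]).max()
if __name__=="__main__":
    print(st["q"].round(2))
    for ph in(0,90,180,270):
        sols=[]
        for k in range(25):
            z,e=ik([0,0,.04],np.radians(ph),rng.uniform(lo,hi))
            if e<.01: sols.append((min(np.minimum(z.x-lo,hi-z.x)),z.x.round(2)))
        sols.sort(key=lambda t:-t[0]);u=[]
        for m,x in sols:
            if all(abs(x-y).max()>.5 for _,y in u): u.append((m,x))
        print(ph,[(round(m,2),list(x)) for m,x in u[:4]])
E
python3 ik.py
```

```text
[-0.5   0.12  0.71  2.41  0.9   0.04 -2.64]
0 [(np.float64(0.04), [np.float64(-0.76), np.float64(1.18), np.float64(1.23), np.float64(2.52), np.float64(3.86), np.float64(1.04), np.float64(0.19)]), (np.float64(0.03), [np.float64(0.68), np.float64(0.84), np.float64(-0.77), np.float64(2.53), np.float64(2.45), np.float64(1.01), np.float64(2.18)]), (np.float64(0.02), [np.float64(0.19), np.float64(0.69), np.float64(-0.13), np.float64(2.54), np.float64(2.81), np.float64(0.8), np.float64(1.65)]), (np.float64(0.02), [np.float64(-0.47), np.float64(0.84), np.float64(0.75), np.float64(2.54), np.float64(3.47), np.float64(0.8), np.float64(0.79)])]
90 [(np.float64(0.03), [np.float64(0.69), np.float64(0.84), np.float64(-0.78), np.float64(2.53), np.float64(2.45), np.float64(1.01), np.float64(0.62)]), (np.float64(0.03), [np.float64(-0.7), np.float64(1.08), np.float64(1.12), np.float64(2.53), np.float64(3.79), np.float64(0.96), np.float64(-1.24)]), (np.float64(0.02), [np.float64(0.3), np.float64(0.7), np.float64(-0.27), np.float64(2.54), np.float64(2.72), np.float64(0.83), np.float64(0.2)])]
180 [(np.float64(0.03), [np.float64(0.54), np.float64(0.77), np.float64(-0.59), np.float64(2.53), np.float64(2.54), np.float64(0.93), np.float64(-1.11)]), (np.float64(0.01), [np.float64(-0.36), np.float64(0.78), np.float64(0.6), np.float64(2.55), np.float64(3.35), np.float64(0.78), np.float64(-2.18)])]
270 [(np.float64(0.03), [np.float64(0.68), np.float64(0.84), np.float64(-0.78), np.float64(2.53), np.float64(2.45), np.float64(1.01), np.float64(-2.53)]), (np.float64(0.02), [np.float64(-0.51), np.float64(0.87), np.float64(0.81), np.float64(2.54), np.float64(3.53), np.float64(0.82), np.float64(2.29)])]
```

```bash
python3 - <<'E'
import re
st=__import__("plant").r.get_state()
s=open("kin.py").read().replace('st=r.get_state();D.append((st["q"],st["tool_pos"],st["eef_rot"]))',f'D.append(({st["q"].tolist()},{st["tool_pos"].tolist()},{st["eef_rot"].tolist()}))\nst=r.get_state()')
open("kin.py","w").write(s)
E
cat > ik2.py <<'E'
from ik import *
import ik as I
RT0=RT
pts={"far":[.06,0],"near":[-.062,0],"L":[0,.058],"R":[0,-.058]}
for dl in(0,10,16):
  I.RT=RT0*R.from_euler('y',-np.radians(dl))   # more vertical
  print(dl,"tool z",I.RT.apply([0,0,1]).round(2))
  for ph in(0,180,90,270):
    for sgn in(0,1):
      out=[];q=np.array([[.3,.75,-.3,2.5,2.7,.9,0],[0,.3,0,2.4,.2,.2,0]][sgn])
      best=None
      for k in range(6):
        q0=q+rng.normal(0,.3,7);q0[6]=rng.uniform(-2.5,2.5)
        z,e=ik([0,0,.04],np.radians(ph),q0,.02)
        if best is None or e<best[1]: best=(z.x,e)
      for n,c in pts.items():
        for zz in(.024,.055):
          z,e=ik(c+[zz],np.radians(ph),best[0],.01);out.append((n,round(e,3),round(float(min(np.minimum(z.x-lo,hi-z.x))),2)))
      if best[1]<.03: print(ph,best[0].round(2),round(best[1],4),[ (o[0],float(o[1])) for o in out])
E
timeout 500 python3 ik2.py
```

```text
0 tool z [ 0.6  -0.23 -0.77]
0 [0.05 0.69 0.05 2.55 2.92 0.78 1.5 ] 0.0 [('far', 0.0), ('far', 0.0), ('near', 0.033), ('near', 0.081), ('L', 0.0), ('L', 0.0), ('R', 0.0), ('R', 0.017)]
0 [0.05 0.69 0.05 2.55 2.92 0.78 1.5 ] 0.0 [('far', 0.0), ('far', 0.0), ('near', 0.033), ('near', 0.081), ('L', 0.0), ('L', 0.0), ('R', 0.0), ('R', 0.017)]
180 [ 0.51  0.75 -0.54  2.53  2.57  0.91 -1.15] 0.0001 [('far', 0.0), ('far', 0.0), ('near', 0.033), ('near', 0.081), ('L', 0.0), ('L', 0.0), ('R', 0.0), ('R', 0.014)]
180 [ 0.51  0.75 -0.54  2.53  2.57  0.91 -1.15] 0.0001 [('far', 0.0), ('far', 0.0), ('near', 0.033), ('near', 0.081), ('L', 0.0), ('L', 0.0), ('R', 0.0), ('R', 0.014)]
90 [ 0.3   0.7  -0.27  2.54  2.72  0.83  0.2 ] 0.0001 [('far', 0.0), ('far', 0.0), ('near', 0.033), ('near', 0.081), ('L', 0.0), ('L', 0.0), ('R', 0.0), ('R', 0.014)]
90 [ 0.3   0.7  -0.27  2.54  2.72  0.83  0.2 ] 0.0001 [('far', 0.0), ('far', 0.0), ('near', 0.033), ('near', 0.081), ('L', 0.0), ('L', 0.0), ('R', 0.0), ('R', 0.014)]
270 [-0.27  0.75  0.48  2.55  3.25  0.77  2.65] 0.0 [('far', 0.0), ('far', 0.0), ('near',
[... 1842 characters left out ...]
 0.0), ('L', 0.0), ('L', 0.0), ('R', 0.0), ('R', 0.0)]
180 [ 0.65  0.75 -0.75  2.27  1.88  0.59 -0.43] 0.0001 [('far', 0.0), ('far', 0.0), ('near', 0.0), ('near', 0.0), ('L', 0.0), ('L', 0.0), ('R', 0.0), ('R', 0.0)]
90 [ 0.52  0.69 -0.56  2.28  1.96  0.47  1.02] 0.0001 [('far', 0.0), ('far', 0.0), ('near', 0.0), ('near', 0.0), ('L', 0.0), ('L', 0.0), ('R', 0.0), ('R', 0.0)]
90 [ 0.52  0.69 -0.56  2.28  1.96  0.47  1.02] 0.0001 [('far', 0.0), ('far', 0.0), ('near', 0.0), ('near', 0.0), ('L', 0.0), ('L', 0.0), ('R', 0.0), ('R', 0.0)]
270 [-0.26  0.7   0.61  2.29  4.13  0.35  1.9 ] 0.0001 [('far', 0.0), ('far', 0.0), ('near', 0.0), ('near', 0.0), ('L', 0.0), ('L', 0.0), ('R', 0.0), ('R', 0.0)]
```

```bash
cat > path.py <<'E'
from ik import *
import ik as I
I.RT=RT*R.from_euler('y',-np.radians(10))
c=tohead([.47,-.15,.32]);
z,e=ik(c,np.pi,np.array([.64,.6,-.73,2.3,2.19,.69,-.74]),.01);qt=z.x;print("hover",e.round(4),qt.round(2))
st=r.get_state();q=st["q"];print("now",q.round(2))
k=4
pc,Rc=st["tool_pos"],R.from_quat(st["eef_rot"])
for i in range(1,k+1):
    qi=q+(qt-q)*i/k;p,Rr=fk(qi,V,S);Rr=Rr*Cm
    print(i,"world",p.round(3),"tz",Rr.apply([0,0,1]).round(2),"d",Rc.inv().apply(p-pc).round(3),"w",(Rc.inv()*Rr).as_rotvec().round(3),np.degrees((Rc.inv()*Rr).magnitude()).round(0),qi.round(2))
    pc,Rc=p,Rr
E
python3 path.py
```

```text
hover 0.0 [ 0.52  0.17 -0.39  2.3   0.81  0.23  0.61]
now [-0.5   0.12  0.71  2.41  0.9   0.04 -2.64]
1 world [ 0.458 -0.158  0.332] tz [ 0.52 -0.22 -0.83] d [-0.003  0.003  0.006] w [ 0.001 -0.034 -0.793] 45.0 [-0.24  0.13  0.44  2.38  0.88  0.09 -1.83]
2 world [ 0.462 -0.156  0.323] tz [ 0.49 -0.21 -0.84] d [ 0.    -0.004  0.008] w [ 0.027 -0.013 -0.787] 45.0 [ 0.01  0.14  0.16  2.36  0.85  0.14 -1.01]
3 world [ 0.466 -0.153  0.319] tz [ 0.48 -0.2  -0.86] d [ 0.004 -0.     0.005] w [ 0.02   0.017 -0.782] 45.0 [ 0.27  0.16 -0.11  2.33  0.83  0.19 -0.2 ]
4 world [ 0.47 -0.15  0.32] tz [ 0.47 -0.18 -0.87] d [0.001 0.006 0.   ] w [-0.008  0.022 -0.777] 45.0 [ 0.52  0.17 -0.39  2.3   0.81  0.23  0.61]
```

Call:
carry_out([
  {"rot": [0, -0.035, -0.785], "xyz": [0, 0, 0.006], "grip": 255},
  {"rot": [0, -0.035, -0.785], "xyz": [0, 0, 0.006], "grip": 255},
  {"rot": [0, -0.035, -0.785], "xyz": [0, 0, 0.006], "grip": 255},
  {"rot": [0, -0.035, -0.785], "xyz": [0, 0, 0.006], "grip": 255},
  {"rot": [0, -0.035, -0.785], "xyz": [0, 0, 0.006], "grip": 255},
  {"rot": [0, -0.035, -0.785], "xyz": [0, 0, 0.006], "grip": 255},
  {"rot": [0, -0.035, -0.785], "xyz": [0, 0, 0.006], "grip": 255},
])

```text
clock: 2.85
tool_pos: [0.4612, -0.1549, 0.333]
eef_rot: [0.935, 0.202, 0.239, 0.168]
contact_force: [0.4, -0.1, 0.2]
opening: 0.003
finger_force: 0.0
```

Call:
carry_out([
  {"rot": [0.027, -0.013, -0.785], "xyz": [0, 0, 0.006], "grip": 255},
  {"rot": [0.027, -0.013, -0.785], "xyz": [0, 0, 0.006], "grip": 255},
  {"rot": [0.027, -0.013, -0.785], "xyz": [0, 0, 0.006], "grip": 255},
  {"rot": [0.027, -0.013, -0.785], "xyz": [0, 0, 0.006], "grip": 255},
  {"rot": [0.027, -0.013, -0.785], "xyz": [0, 0, 0.006], "grip": 255},
  {"rot": [0.027, -0.013, -0.785], "xyz": [0, 0, 0.006], "grip": 255},
  {"rot": [0.027, -0.013, -0.785], "xyz": [0, 0, 0.006], "grip": 255},
])

```text
clock: 3.43
tool_pos: [0.4642, -0.1563, 0.3279]
eef_rot: [0.79, 0.547, 0.148, 0.235]
contact_force: [0.0, 0.2, 0.1]
opening: 0.001
finger_force: 0.0
```

```bash
python3 path.py
```

```text
hover 0.0 [ 0.52  0.17 -0.39  2.3   0.81  0.23  0.61]
now [ 0.18  0.14 -0.07  2.33  0.9   0.21 -1.1 ]
1 world [ 0.473 -0.144  0.328] tz [ 0.48 -0.2  -0.85] d [0.015 0.003 0.002] w [ 0.01   0.006 -0.391] 22.0 [ 0.26  0.15 -0.15  2.32  0.88  0.22 -0.67]
2 world [ 0.472 -0.146  0.325] tz [ 0.48 -0.2  -0.86] d [-0.002 -0.003  0.003] w [ 0.006  0.01  -0.391] 22.0 [ 0.35  0.15 -0.23  2.32  0.85  0.22 -0.24]
3 world [ 0.471 -0.148  0.322] tz [ 0.47 -0.19 -0.86] d [-0.001 -0.003  0.002] w [-0.     0.011 -0.39 ] 22.0 [ 0.43  0.16 -0.31  2.31  0.83  0.23  0.18]
4 world [ 0.47 -0.15  0.32] tz [ 0.47 -0.18 -0.87] d [ 0.    -0.002  0.002] w [-0.006  0.01  -0.39 ] 22.0 [ 0.52  0.17 -0.39  2.3   0.81  0.23  0.61]
```

Call:
carry_out([
  {"rot": [0.016, 0.01, -0.783], "xyz": [0, 0, 0.005], "grip": 255},
  {"rot": [0.016, 0.01, -0.783], "xyz": [0, 0, 0.005], "grip": 255},
  {"rot": [0.016, 0.01, -0.783], "xyz": [0, 0, 0.005], "grip": 255},
  {"rot": [0.016, 0.01, -0.783], "xyz": [0, 0, 0.005], "grip": 255},
  {"rot": [0.016, 0.01, -0.783], "xyz": [0, 0, 0.005], "grip": 255},
  {"rot": [0.016, 0.01, -0.783], "xyz": [0, 0, 0.005], "grip": 255},
  {"rot": [0.016, 0.01, -0.783], "xyz": [0, 0, 0.005], "grip": 255},
])

```text
clock: 4.02
tool_pos: [0.4665, -0.1573, 0.3236]
eef_rot: [0.523, 0.809, 0.047, 0.265]
contact_force: [-0.0, -0.5, 0.6]
opening: 0.006
finger_force: 0.0
```

Call:
carry_out([
  {"rot": [-0.006, 0.021, -0.78], "xyz": [0, 0, 0.005], "grip": 255},
  {"rot": [-0.006, 0.021, -0.78], "xyz": [0, 0, 0.005], "grip": 255},
  {"rot": [-0.006, 0.021, -0.78], "xyz": [0, 0, 0.005], "grip": 255},
  {"rot": [-0.006, 0.021, -0.78], "xyz": [0, 0, 0.005], "grip": 255},
  {"rot": [-0.006, 0.021, -0.78], "xyz": [0, 0, 0.005], "grip": 255},
  {"rot": [-0.006, 0.021, -0.78], "xyz": [0, 0, 0.005], "grip": 255},
  {"rot": [-0.006, 0.021, -0.78], "xyz": [0, 0, 0.005], "grip": 255},
  {"rot": [-0.006, 0.021, -0.78], "xyz": [0, 0, 0.005], "grip": 255},
])

```text
clock: 4.68
tool_pos: [0.4689, -0.1584, 0.3194]
eef_rot: [0.177, 0.949, -0.049, 0.256]
contact_force: [0.9, 0.6, -0.2]
opening: 0.005
finger_force: 0.0
```

```bash
cat >> h.py <<'E'
if hv is not None: RT=RT*R.from_euler('y',-np.radians(10))*R.from_euler('z',np.pi)
E
sed -i 's/^print("t"/print("q",st["q"].round(2));print("t"/' s.py
python3 s.py 0,0,110 58,0,110 58,0,60
```

```text
q [ 0.55  0.19 -0.48  2.28  0.92  0.28  0.46]
t 4.6833 head mm [ 88.3 -61.5 230.4] F head [ 0.3  0.9 -0.5] rot err deg [-0.32  0.26 -0.25]
0,0,110 [0.0669 0.062  0.1332] [-0.0057  0.0046 -0.0044]
58,0,110 [0.0097 0.0622 0.1234] [-0.0057  0.0046 -0.0044]
58,0,60 [0.0013 0.0625 0.1727] [-0.0057  0.0046 -0.0044]
```

Call:
carry_out([
  {"rot": [-0.006, 0.005, -0.004], "xyz": [0.067, 0.062, 0.133], "grip": 255},
  {"rot": [-0.006, 0.005, -0.004], "xyz": [0.067, 0.062, 0.133], "grip": 255},
  {"rot": [-0.006, 0.005, -0.004], "xyz": [0.067, 0.062, 0.133], "grip": 255},
  {"rot": [-0.006, 0.005, -0.004], "xyz": [0.067, 0.062, 0.133], "grip": 255},
  {"rot": [-0.006, 0.005, -0.004], "xyz": [0.067, 0.062, 0.133], "grip": 255},
  {"rot": [-0.006, 0.005, -0.004], "xyz": [0.067, 0.062, 0.133], "grip": 255},
  {"rot": [-0.006, 0.005, -0.004], "xyz": [0.067, 0.062, 0.133], "grip": 255},
])

```text
clock: 5.27
tool_pos: [0.4933, -0.1202, 0.1967]
eef_rot: [0.176, 0.949, -0.05, 0.255]
contact_force: [-0.4, -1.5, -1.3]
opening: 0.004
finger_force: 0.0
```

```bash
python3 s.py 0,0,60 58,0,60 -60,0,45
```

```text
q [ 0.39  0.5  -0.56  2.45  2.05  0.53 -0.83]
t 5.2667 head mm [ 16.5 -17.2 130.5] F head [-0.7 -1.6 -1.1] rot err deg [-0.4   0.17 -0.12]
0,0,60 [0.0043 0.0177 0.0721] [-0.007  0.003 -0.002]
58,0,60 [-0.0528  0.0177  0.0622] [-0.007  0.003 -0.002]
-60,0,45 [0.0609 0.0178 0.0972] [-0.007  0.003 -0.002]
```

Call:
carry_out([
  {"rot": [0, 0, 0], "xyz": [0, 0, 0], "grip": 255},
  {"rot": [0, 0, 0], "xyz": [0.004, 0.018, 0.072], "grip": 255},
  {"rot": [0, 0, 0], "xyz": [0.004, 0.018, 0.072], "grip": 255},
  {"rot": [0, 0, 0], "xyz": [0.004, 0.018, 0.072], "grip": 255},
  {"rot": [0, 0, 0], "xyz": [0.004, 0.018, 0.072], "grip": 255},
  {"rot": [0, 0, 0], "xyz": [0.004, 0.018, 0.072], "grip": 255},
])

```text
clock: 5.77
tool_pos: [0.5282, -0.1147, 0.1329]
eef_rot: [0.174, 0.95, -0.05, 0.253]
contact_force: [-0.9, -1.3, 0.4]
opening: 0.005
finger_force: 0.0
```

```bash
python3 s.py 58,0,45 -60,0,45; python3 - <<'E'
from plant import r
import cv2
for n in("scene","top"): cv2.imwrite(f"pics/{n}1.png",r.snapshot(n)[:,:,::-1])
from h import *
crop(["pics/scene1.png","pics/top1.png"],[(310,140,150),(300,185,130)],{},"pics/c1.png")
E
```

```text
q [ 0.38  0.7  -0.6   2.42  2.16  0.7  -0.94]
t 5.7667 head mm [-1.   0.3 61.9] F head [-0.  -1.5  0.6] rot err deg [-0.42 -0.06  0.17]
58,0,45 [-0.0611 -0.0005  0.0063] [-0.0073 -0.0011  0.0029]
-60,0,45 [0.0551 0.     0.027 ] [-0.0073 -0.0011  0.0029]
```

View pics/c1.png

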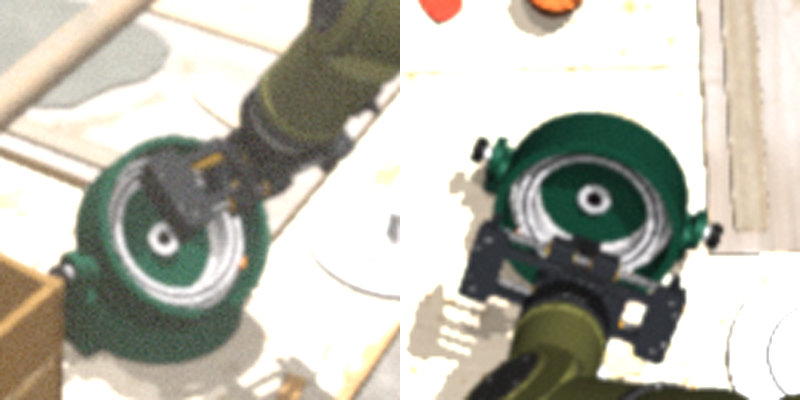

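Call:
carry_out([
  {"rot": [-0.007, 0, 0.003], "xyz": [0.0, 0, 0.0], "grip": 255},
  {"rot": [-0.007, 0, 0.003], "xyz": [0.059, 0, 0.0275], "grip": 255},
  {"rot": [-0.007, 0, 0.003], "xyz": [0.059, 0, 0.0275], "grip": 255},
  {"rot": [-0.007, 0, 0.003], "xyz": [0.059, 0, 0.0275], "grip": 255},
  {"rot": [-0.007, 0, 0.003], "xyz": [0.058, 0, 0.0325], "grip": 255},
  {"rot": [-0.007, 0, 0.003], "xyz": [0.058, 0, 0.0325], "grip": 255},
])

```text
clock: 6.37
tool_pos: [0.4974, -0.102, 0.0744]
eef_rot: [0.175, 0.95, -0.045, 0.254]
contact_force: [0.2, -0.3, 0.1]
opening: 0.01
finger_force: 0.0
```

```bash
python3 s.py -64,0,38
```

```text
q [ 0.44  0.94 -0.82  2.55  2.21  1.06 -1.05]
t 6.3667 head mm [-64.1   1.3  38.5] F head [ 0.3 -0.2 -0.2] rot err deg [ 0.13 -0.08 -0.08]
-64,0,38 [-0.0002 -0.0013  0.0005] [ 0.0022 -0.0013 -0.0013]
```

Call:
carry_out([
  {"rot": [0, 0, 0], "xyz": [0, 0, 0.001], "grip": 255},
  {"rot": [0, 0, 0], "xyz": [0, 0, 0.002], "grip": 255},
  {"rot": [0, 0, 0], "xyz": [0, 0, 0.002], "grip": 255},
])

```text
clock: 6.62
tool_pos: [0.4984, -0.1023, 0.0733]
eef_rot: [0.174, 0.95, -0.046, 0.255]
contact_force: [-0.7, -0.1, 0.1]
opening: 0.007
finger_force: 0.0
```

Call:
carry_out([
  {"rot": [0, 0, 0], "xyz": [0, 0, 0.001], "grip": 255},
  {"rot": [0, 0, 0], "xyz": [0, 0, 0.002], "grip": 255},
  {"rot": [0, 0, 0], "xyz": [0, 0, 0.002], "grip": 255},
])

```text
clock: 6.87
tool_pos: [0.499, -0.1022, 0.0708]
eef_rot: [0.174, 0.95, -0.046, 0.254]
contact_force: [-0.2, -0.3, -0.1]
opening: 0.005
finger_force: 0.0
```

```bash
python3 s.py -64,0,38
```

```text
q [ 0.44  0.95 -0.82  2.55  2.22  1.07 -1.04]
t 6.8667 head mm [-65.2   1.7  34.7] F head [-0.1 -0.3 -0. ] rot err deg [ 0.11 -0.08  0.01]
-64,0,38 [-0.0006 -0.0017 -0.0035] [ 0.0019 -0.0015  0.0001]
```

Call:
carry_out([
  {"rot": [0, 0, 0], "xyz": [0, 0, 0.001], "grip": 255},
  {"rot": [0, 0, 0], "xyz": [0, 0, 0.002], "grip": 255},
  {"rot": [0, 0, 0], "xyz": [0, 0, 0.002], "grip": 255},
])

```text
clock: 7.12
tool_pos: [0.4998, -0.1025, 0.0687]
eef_rot: [0.174, 0.95, -0.046, 0.254]
contact_force: [0.1, -1.2, 0.1]
opening: 0.002
finger_force: 0.0
```

```bash
python3 s.py
```

```text
q [ 0.44  0.95 -0.82  2.54  2.22  1.07 -1.04]
t 7.1167 head mm [-65.9   1.7  32.5] F head [ 0.4 -1.1 -0.3] rot err deg [ 0.12 -0.12 -0.01]
```

Call:
carry_out([
  {"rot": [0, 0, 0], "xyz": [0.005, 0, -0.027], "grip": 255},
  {"rot": [0, 0, 0], "xyz": [-0.117, -0.002, -0.048], "grip": 255},
  {"rot": [0, 0, 0], "xyz": [-0.117, -0.002, -0.048], "grip": 255},
  {"rot": [0, 0, 0], "xyz": [-0.117, -0.002, -0.048], "grip": 255},
  {"rot": [0, 0, 0], "xyz": [-0.117, -0.002, -0.048], "grip": 255},
  {"rot": [0, 0, 0], "xyz": [-0.12, -0.002, -0.032], "grip": 255},
  {"rot": [0, 0, 0], "xyz": [-0.12, -0.002, -0.031], "grip": 255},
])

```text
clock: 7.7
tool_pos: [0.5823, -0.1374, 0.1549]
eef_rot: [0.176, 0.95, -0.046, 0.254]
contact_force: [-0.4, 0.1, -0.4]
opening: 0.003
finger_force: 0.0
```

```bash
python3 s.py 58,0,38
```

```text
q [ 0.63  0.77 -0.93  2.23  1.84  0.79 -0.47]
t 7.7 head mm [58.1 -1.6 41.1] F head [-0.6 -0.1 -0.1] rot err deg [-0.   -0.08 -0.13]
58,0,38 [-0.0005  0.0016  0.003 ] [-0.     -0.0014 -0.0022]
```

Call:
carry_out([
  {"rot": [0, 0, 0], "xyz": [0, 0.0015, 0.001], "grip": 255},
  {"rot": [0, 0, 0], "xyz": [0, 0.0015, 0.003], "grip": 255},
  {"rot": [0, 0, 0], "xyz": [0, 0.0015, 0.003], "grip": 255},
])

```text
clock: 7.95
tool_pos: [0.583, -0.1343, 0.1523]
eef_rot: [0.174, 0.951, -0.045, 0.253]
contact_force: [0.2, -0.2, -0.3]
opening: 0.006
finger_force: 0.0
```

Call:
carry_out([
  {"rot": [0, 0, 0], "xyz": [0, 0, 0.001], "grip": 255},
  {"rot": [0, 0, 0], "xyz": [0, 0, 0.002], "grip": 255},
  {"rot": [0, 0, 0], "xyz": [0, 0, 0.002], "grip": 255},
])

```text
clock: 8.2
tool_pos: [0.5845, -0.1352, 0.1511]
eef_rot: [0.174, 0.95, -0.046, 0.254]
contact_force: [1.3, 0.1, 0.4]
opening: 0.006
finger_force: 0.0
```

```bash
python3 s.py
```

```text
q [ 0.62  0.78 -0.93  2.23  1.85  0.79 -0.47]
t 8.2 head mm [56.6  1.2 37.3] F head [ 1.2  0.6 -0.4] rot err deg [ 0.13 -0.13  0.02]
```

Call:
carry_out([
  {"rot": [0, 0, 0], "xyz": [0, 0, 0.001], "grip": 255},
  {"rot": [0, 0, 0], "xyz": [0, 0, 0.002], "grip": 255},
  {"rot": [0, 0, 0], "xyz": [0, 0, 0.002], "grip": 255},
])

```text
clock: 8.45
tool_pos: [0.5856, -0.1358, 0.1493]
eef_rot: [0.174, 0.95, -0.046, 0.254]
contact_force: [0.2, -1.0, 0.2]
opening: 0.007
finger_force: 0.0
```

Call:
carry_out([
  {"rot": [0, 0, 0], "xyz": [0, 0, 0.001], "grip": 255},
  {"rot": [0, 0, 0], "xyz": [0, 0, 0.002], "grip": 255},
  {"rot": [0, 0, 0], "xyz": [0, 0, 0.002], "grip": 255},
])

```text
clock: 8.7
tool_pos: [0.5866, -0.1361, 0.1476]
eef_rot: [0.174, 0.95, -0.046, 0.254]
contact_force: [0.1, -0.4, 0.2]
opening: 0.004
finger_force: 0.0
```

```bash
python3 s.py
```

```text
q [ 0.62  0.79 -0.93  2.23  1.86  0.8  -0.48]
t 8.7 head mm [56.1  1.1 33.1] F head [ 0.3 -0.4  0. ] rot err deg [ 0.12 -0.12 -0.01]
```

Call:
carry_out([
  {"rot": [0, 0, 0], "xyz": [0, 0, 0.001], "grip": 255},
  {"rot": [0, 0, 0], "xyz": [0, 0, 0.002], "grip": 255},
  {"rot": [0, 0, 0], "xyz": [0, 0, 0.002], "grip": 255},
])

```text
clock: 8.95
tool_pos: [0.5875, -0.1365, 0.1458]
eef_rot: [0.174, 0.95, -0.046, 0.254]
contact_force: [-0.1, 1.4, -0.3]
opening: 0.002
finger_force: 0.0
```

```bash
python3 s.py;python3 - <<'E'
from plant import r
import cv2
for n in("scene","top"): cv2.imwrite(f"pics/{n}2.png",r.snapshot(n)[:,:,::-1])
from h import *
d={}
for n in("scene","top"):
    W=lambda c:proj(n,toworld(c))
    t=R.from_matrix(RT.as_matrix())
    st=r.get_state();Rt=R.from_quat(st["eef_rot"])
    tip=np.array([[x,y,0] for x in np.linspace(-.009,.009,9) for y in(-.017,.017)]+[[x,y,0] for x in(-.009,.009) for y in np.linspace(-.017,.017,17)])
    d[f"pics/{n}2.png"]=[(W(circ(.07,.036)),(0,0,255)),(W(circ(.056,.036)),(0,0,255)),(proj(n,Rt.apply(tip)+st["tool_pos"]),(0,255,255))]
crop(["pics/scene2.png","pics/top2.png"],[(330,185,90),(322,210,80)],d,"pics/c2.png")
E
```

```text
q [ 0.62  0.79 -0.93  2.23  1.86  0.8  -0.48]
t 8.95 head mm [55.7  1.1 31.2] F head [-0.7  1.3  0.2] rot err deg [ 0.12 -0.12 -0.01]
```

View pics/c2.png

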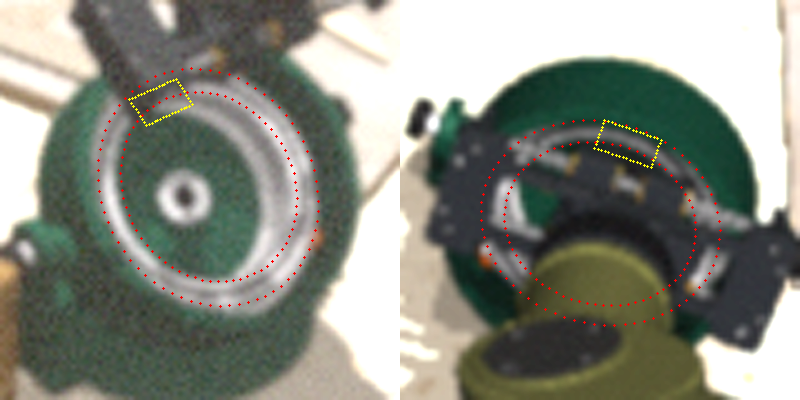

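```bash
python3 - <<'E'
from h import *
def tipcorners(p,q,off): 
    return R.from_quat(q).apply(np.array([[-.009,-.017,off],[-.009,.017,off],[.009,.017,off],[.009,-.017,off]]))+p
p=[0.5282,-0.1147,0.1329];q=[0.174,0.95,-0.05,0.253]
for off in(0,-.02,-.064): print(off,((proj("scene",tipcorners(p,q,off))-[310,140])*400/150).round(0).tolist())
a=cv2.imread("pics/scene1.png")[185:260,330:430];b=cv2.imread("pics/scene2.png")[165:240,330:430]
f=lambda i:cv2.convertScaleAbs(cv2.resize(i,(400,300),interpolation=cv2.INTER_CUBIC),alpha=3,beta=20)
A,B=f(a),f(b)
st=r.get_state()
for im,pp,qq,o in((A,p,q,185),(B,st["tool_pos"],st["eef_rot"],165)):
    for c in ((proj("scene",tipcorners(np.array(pp),qq,0))-[330,o])*4): cv2.circle(im,(int(c[0]),int(c[1])),2,(0,255,255),-1)
cv2.imwrite("pics/c3.png",np.hstack([A,B]))
E
```

```text
0 [[200.0, 210.0], [172.0, 223.0], [182.0, 239.0], [210.0, 225.0]]
-0.02 [[208.0, 200.0], [180.0, 214.0], [190.0, 230.0], [219.0, 217.0]]
-0.064 [[227.0, 179.0], [198.0, 193.0], [209.0, 210.0], [238.0, 196.0]]
```

View pics/c3.png

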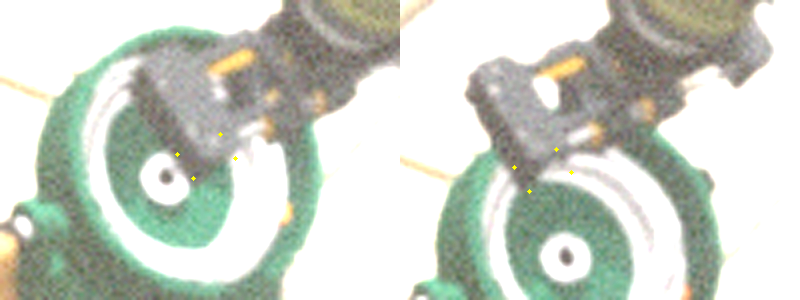

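Call:
carry_out([
  {"rot": [0, 0, 0], "xyz": [0.001, -0.001, -0.008], "grip": 255},
  {"rot": [0, -0.105, 0], "xyz": [-0.0055, -0.001, -0.009], "grip": 255},
  {"rot": [0, -0.105, 0], "xyz": [-0.0055, -0.001, -0.009], "grip": 255},
  {"rot": [0, -0.105, 0], "xyz": [-0.0055, -0.001, -0.007], "grip": 255},
  {"rot": [0, -0.105, 0], "xyz": [-0.0055, -0.001, -0.007], "grip": 255},
])

```text
clock: 9.47
tool_pos: [0.5882, -0.1379, 0.1544]
eef_rot: [0.171, 0.936, -0.055, 0.302]
contact_force: [-0.4, -0.2, -0.4]
opening: 0.004
finger_force: 0.0
```

```bash
python3 s.py
```

```text
q [ 0.61  0.82 -0.95  2.32  2.04  0.93 -0.67]
t 9.4667 head mm [62.1 -0.1 37.1] F head [-0.5 -0.3 -0.1] rot err deg [0.08 5.77 0.03]
```

Call:
carry_out([
  {"rot": [0, 0, 0], "xyz": [0, 0, 0.002], "grip": 255},
  {"rot": [0, 0, 0], "xyz": [0, 0, 0.002], "grip": 255},
])

```text
clock: 9.63
tool_pos: [0.5901, -0.1387, 0.1533]
eef_rot: [0.172, 0.936, -0.055, 0.303]
contact_force: [-0.0, -1.2, 0.8]
opening: -0.003
finger_force: 0.0
```

Call:
carry_out([
  {"rot": [0, 0, 0], "xyz": [0, 0, 0.002], "grip": 255},
  {"rot": [0, 0, 0], "xyz": [0, 0, 0.002], "grip": 255},
])

```text
clock: 9.8
tool_pos: [0.5909, -0.139, 0.1515]
eef_rot: [0.172, 0.936, -0.055, 0.303]
contact_force: [0.7, 0.1, 0.3]
opening: 0.001
finger_force: 0.0
```

```bash
python3 s.py
```

```text
q [ 0.61  0.82 -0.95  2.32  2.05  0.93 -0.67]
t 9.8 head mm [62.4 -0.1 32.9] F head [ 0.7  0.4 -0.2] rot err deg [ 0.09  5.9  -0.05]
```

Call:
carry_out([
  {"rot": [0, 0, 0], "xyz": [0, 0, 0.002], "grip": 255},
  {"rot": [0, 0, 0], "xyz": [0, 0, 0.002], "grip": 255},
])

```text
clock: 9.97
tool_pos: [0.5918, -0.1392, 0.1497]
eef_rot: [0.172, 0.936, -0.055, 0.303]
contact_force: [0.0, 1.0, -0.2]
opening: 0.005
finger_force: 0.0
```

Call:
carry_out([
  {"rot": [0, 0, 0], "xyz": [0, 0, 0.0015], "grip": 255},
  {"rot": [0, 0, 0], "xyz": [0, 0, 0.0015], "grip": 255},
])

```text
clock: 10.13
tool_pos: [0.5925, -0.1394, 0.1485]
eef_rot: [0.172, 0.936, -0.055, 0.303]
contact_force: [0.3, -0.6, -0.4]
opening: 0.008
finger_force: 0.0
```

```bash
python3 s.py
```

```text
q [ 0.61  0.83 -0.95  2.31  2.05  0.94 -0.67]
t 10.1333 head mm [61.8  0.1 29.6] F head [ 0.1 -0.4 -0.6] rot err deg [ 0.12  5.89 -0.01]
```

Call:
carry_out([
  {"rot": [0, 0, 0], "xyz": [0.002, 0, -0.035], "grip": 255},
  {"rot": [0, 0, 0], "xyz": [0.05, 0, -0.13], "grip": 255},
  {"rot": [0, 0, 0], "xyz": [0.05, 0, -0.13], "grip": 255},
  {"rot": [0, 0, 0], "xyz": [0.05, 0, -0.13], "grip": 255},
  {"rot": [0, 0, 0], "xyz": [0.05, 0, -0.13], "grip": 255},
])

```text
clock: 10.55
tool_pos: [0.4804, -0.0969, 0.2264]
eef_rot: [0.169, 0.936, -0.055, 0.304]
contact_force: [-0.7, -0.2, 0.2]
opening: 0.004
finger_force: 0.0
```

```bash
python3 s.py;python3 - <<'E'
from h import *
o=[]
im1=r.snapshot("scene")[:,:,::-1];im2=r.snapshot("top")[:,:,::-1]
cv2.imwrite("pics/scene3.png",im1);cv2.imwrite("pics/top3.png",im2)
for n,(x0,y0,w,h) in {"scene":(340,190,80,60),"top":(325,220,80,60)}.items():
    row=[]
    for k in(0,3):
        im=cv2.imread(f"pics/{n}{k}.png")[y0:y0+h,x0:x0+w]
        im=cv2.convertScaleAbs(cv2.resize(im,(400,300),interpolation=cv2.INTER_CUBIC),alpha=1.3,beta=0)
        for rad,z,col in((.079,.06,(255,255,0)),(.07,.036,(0,0,255)),(.056,.036,(0,0,255)),(.07,.024,(0,255,255))):
            for p in (proj(n,toworld(circ(rad,z)))-[x0-.5,y0-.5])*5: cv2.circle(im,(int(p[0]),int(p[1])),1,col,-1)
        row.append(im)
    o.append(np.hstack(row))
cv2.imwrite("pics/c4.png",np.vstack(o))
E
```

```text
q [ 0.6   0.56 -1.09  2.55  1.88  0.9  -0.82]
t 10.55 head mm [ 20.   -0.  166.3] F head [-0.3 -0.4  0.5] rot err deg [0.16 5.97 0.34]
```

View pics/c4.png

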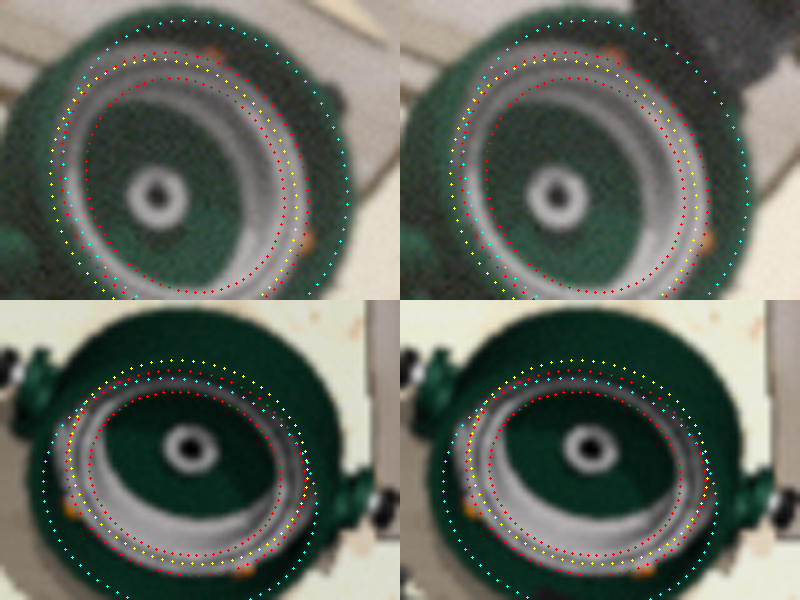

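The bearing hasn't moved: both panels in each row are identical, and the rim follows the red z=36 circle. I need to probe deeper to find the real offset between tool and camera.

```bash
python3 s.py -63,0,75 -63,0,34; python3 - <<'E'
from h import *
# body corners in c3 panel A
p=np.array([0.5282,-0.1147,0.1329]);q=R.from_quat([0.174,0.95,-0.05,0.253])
B=np.array([[x,.0935,z] for z in(-.064,-.1) for x in(-.0375,.0375)])
print(((proj("scene",q.apply(B)+p)-[330,185])*4).round(0).tolist())
E
```

```text
q [ 0.6   0.57 -1.09  2.54  1.89  0.9  -0.82]
t 10.65 head mm [2.210e+01 1.000e-01 1.633e+02] F head [0.5 0.2 0.1] rot err deg [0.13 6.02 0.06]
-63,0,75 [ 0.0788 -0.0003  0.094 ] [0.0023 0.105  0.001 ]
-63,0,34 [ 0.0759 -0.0004  0.1349] [0.0023 0.105  0.001 ]
[[88.0, 117.0], [156.0, 226.0], [109.0, 89.0], [179.0, 201.0]]
```

```bash
python3 - <<'E'
from h import *
p=np.array([0.5282,-0.1147,0.1329]);q=R.from_quat([0.174,0.95,-0.05,0.253])
for z in(-.064,-.1,-.13):
    B=np.array([[x,y,z] for y in(-.0935,.0935) for x in(-.0375,.0375)])
    print(z,((proj("top",q.apply(B)+p)-[300,185])*400/130+[400,0]).round(0).tolist(),((proj("scene",q.apply(B)+p)-[310,140])*400/150).round(0).tolist())
E
```

```text
-0.064 [[690.0, 256.0], [662.0, 327.0], [491.0, 187.0], [467.0, 259.0]] [[274.0, 124.0], [318.0, 191.0], [112.0, 198.0], [157.0, 271.0]]
-0.1 [[688.0, 273.0], [659.0, 345.0], [485.0, 202.0], [460.0, 275.0]] [[291.0, 105.0], [337.0, 173.0], [126.0, 179.0], [173.0, 254.0]]
-0.13 [[687.0, 288.0], [657.0, 361.0], [479.0, 215.0], [454.0, 290.0]] [[306.0, 88.0], [353.0, 158.0], [138.0, 163.0], [186.0, 240.0]]
```

Call:
carry_out([
  {"rot": [0.002, 0.105, 0.001], "xyz": [0.079, 0, 0.094], "grip": 255},
  {"rot": [0.002, 0.105, 0.001], "xyz": [0.079, 0, 0.094], "grip": 255},
  {"rot": [0.002, 0.105, 0.001], "xyz": [0.079, 0, 0.094], "grip": 255},
  {"rot": [0.002, 0.105, 0.001], "xyz": [0.079, 0, 0.094], "grip": 255},
  {"rot": [0.002, 0.105, 0.001], "xyz": [0.076, 0, 0.134], "grip": 255},
  {"rot": [0.002, 0.105, 0.001], "xyz": [0.076, 0, 0.134], "grip": 255},
  {"rot": [0.002, 0.105, 0.001], "xyz": [0.076, 0, 0.134], "grip": 255},
])

```text
clock: 11.23
tool_pos: [0.4975, -0.1038, 0.067]
eef_rot: [0.177, 0.951, -0.046, 0.249]
contact_force: [0.5, 0.4, -0.4]
opening: 0.007
finger_force: 0.0
```

```bash
python3 s.py -63,0,30
```

```text
q [ 0.64  1.16 -1.29  2.53  1.96  1.42 -0.76]
t 11.2333 head mm [-68.3  -0.3  32.4] F head [-0.   0.5 -0.5] rot err deg [-0.06 -0.63 -0.28]
-63,0,30 [-0.0056  0.0004  0.0013] [-0.001  -0.011  -0.0049]
```

Call:
carry_out([
  {"rot": [0, -0.01, 0], "xyz": [-0.004, 0, 0.0], "grip": 255},
  {"rot": [0, -0.01, 0], "xyz": [-0.0055, 0, 0.0015], "grip": 255},
  {"rot": [0, -0.01, 0], "xyz": [-0.0055, 0, 0.0015], "grip": 255},
])

```text
clock: 11.48
tool_pos: [0.5059, -0.107, 0.0759]
eef_rot: [0.174, 0.948, -0.049, 0.261]
contact_force: [-0.4, -0.2, -0.5]
opening: 0.007
finger_force: 0.0
```

Call:
carry_out([
  {"rot": [0, 0, 0], "xyz": [0, 0, 0.0015], "grip": 255},
  {"rot": [0, 0, 0], "xyz": [0, 0, 0.0015], "grip": 255},
])

```text
clock: 11.65
tool_pos: [0.506, -0.1069, 0.0736]
eef_rot: [0.175, 0.948, -0.048, 0.26]
contact_force: [0.1, -0.5, -0.1]
opening: 0.009
finger_force: 0.0
```

```bash
python3 s.py -63,0,27
```

```text
q [ 0.64  1.15 -1.29  2.52  1.98  1.42 -0.75]
t 11.65 head mm [-57.2  -0.3  31.6] F head [ 0.1 -0.4 -0.3] rot err deg [-0.07  0.68 -0.02]
-63,0,27 [0.005  0.0003 0.0055] [-0.0013  0.0118 -0.0004]
```

Call:
carry_out([
  {"rot": [0, 0.012, 0], "xyz": [0.005, 0, 0.0015], "grip": 255},
  {"rot": [0, 0.012, 0], "xyz": [0.005, 0, 0.003], "grip": 255},
  {"rot": [0, 0.012, 0], "xyz": [0.005, 0, 0.0045], "grip": 255},
  {"rot": [0, 0.012, 0], "xyz": [0.005, 0, 0.0045], "grip": 255},
])

```text
clock: 11.98
tool_pos: [0.5032, -0.1055, 0.0651]
eef_rot: [0.175, 0.95, -0.046, 0.253]
contact_force: [0.4, -1.2, -0.1]
opening: 0.003
finger_force: 0.0
```

```bash
python3 s.py -63,0,26
```

```text
q [ 0.64  1.17 -1.29  2.52  1.98  1.42 -0.75]
t 11.9833 head mm [-65.    0.1  27. ] F head [ 0.5 -1.  -0.5] rot err deg [-0.   -0.24 -0.07]
-63,0,26 [-0.0021 -0.0001  0.0007] [-0.0001 -0.0042 -0.0012]
```

```bash
python3 - <<'E'
from h import *
for n in("scene","top"): cv2.imwrite(f"pics/{n}4.png",r.snapshot(n)[:,:,::-1])
st=r.get_state();Rt=R.from_quat(st["eef_rot"]);o=[]
for n,(x0,y0) in {"scene":(340,170),"top":(320,225)}.items():
    im=cv2.imread(f"pics/{n}4.png")[y0:y0+120,x0:x0+80]
    im=cv2.convertScaleAbs(cv2.resize(im,(400,600),interpolation=cv2.INTER_CUBIC),alpha=2,beta=15)
    for off,col in((0,(0,255,255)),(-.064,(0,0,255))):
        t=np.array([[-.009,-.017,off],[-.009,.017,off],[.009,.017,off],[.009,-.017,off]])
        for c in (proj(n,Rt.apply(t)+st["tool_pos"])-[x0-.5,y0-.5])*5: cv2.circle(im,(int(c[0]),int(c[1])),2,col,-1)
    o.append(im)
cv2.imwrite("pics/c5.png",np.hstack(o))
E
```

```text
(no output)
```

View pics/c5.png

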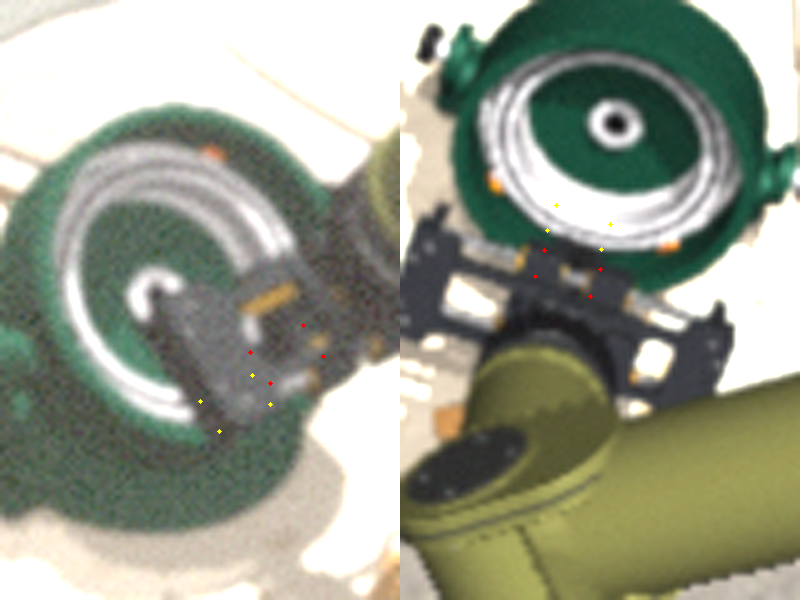

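The top crop shows the near rim clear inside the yellow quad where the tips should be. The dark finger fronts sit around the red quad instead, near (550,245) and (615,270). So the real fingertips are about 65 mm short of the reported TCP along the tool axis. The wide body, seen at -0.13 instead of -0.064, agrees with that. I'll use the corrected tip and go on.

```bash
cat > s.py <<'E'
from h import *
import sys
st=r.get_state();q=R.from_quat(st["eef_rot"]);TIP=.066;p=st["tool_pos"]-TIP*q.apply([0,0,1])
print("q",st["q"].round(2));print("t",round(st["clock"],2),"tip head mm",(tohead(p)*1e3).round(1),"F head",H.inv().apply(st["contact_force"]).round(1),"rot err",np.degrees((q.inv()*RT).as_rotvec()).round(2))
for a in sys.argv[1:]: print(a,q.inv().apply(toworld(np.array([float(v)/1e3 for v in a.split(",")]))-p).round(4))
E
python3 s.py -64,0,60 -64,0,42; sed -n 1,3p h.py >/dev/null
python3 - <<'E'
# compare start picture: reported TCP vs visible fingers
from h import *
st=dict(p=np.array([.1513,-.6057,.1998]),q=R.from_quat([.99251,.12213,0,0]))
for o in(0,-.066): print(o,proj("top",st["p"]+st["q"].apply([0,0,o])).round(1),proj("scene",st["p"]+st["q"].apply([0,0,o])).round(1))
E
```

```text
q [ 0.64  1.17 -1.29  2.52  1.98  1.42 -0.75]
t 12.08 tip head mm [-53.3   0.2  92.1] F head [-0.2  0.3 -0.2] rot err [ 0.01 -0.25 -0.07]
-64,0,60 [ 0.0048 -0.0002  0.0335]
-64,0,42 [ 0.0016 -0.0002  0.0512]
0 [[543.8 389.1]] [[593.9 158.3]]
-0.066 [[553.7 392.6]] [[602.8 136.5]]
```

Call:
carry_out([
  {"rot": [0, 0, 0], "xyz": [0.001, 0, 0.003], "grip": 255},
  {"rot": [0, 0, 0], "xyz": [0.001, 0, 0.006], "grip": 255},
  {"rot": [0, 0, 0], "xyz": [0.001, 0, 0.006], "grip": 255},
])

```text
clock: 12.33
tool_pos: [0.5051, -0.1063, 0.059]
eef_rot: [0.175, 0.951, -0.046, 0.252]
contact_force: [0.2, 1.0, 0.1]
opening: 0.007
finger_force: 0.0
```

Call:
carry_out([
  {"rot": [0, 0, 0], "xyz": [0.001, 0, 0.005], "grip": 255},
  {"rot": [0, 0, 0], "xyz": [0.001, 0, 0.01], "grip": 255},
  {"rot": [0, 0, 0], "xyz": [0.001, 0, 0.01], "grip": 255},
])

```text
clock: 12.58
tool_pos: [0.509, -0.1079, 0.0495]
eef_rot: [0.176, 0.951, -0.046, 0.252]
contact_force: [0.3, -0.2, -0.1]
opening: 0.007
finger_force: 0.0
```

Call:
carry_out([
  {"rot": [0, 0, 0], "xyz": [0.001, 0, 0.005], "grip": 255},
  {"rot": [0, 0, 0], "xyz": [0.002, 0, 0.012], "grip": 255},
  {"rot": [0, 0, 0], "xyz": [0.002, 0, 0.015], "grip": 255},
  {"rot": [0, 0, 0], "xyz": [0.002, 0, 0.015], "grip": 255},
])

```text
clock: 12.92
tool_pos: [0.515, -0.1095, 0.0366]
eef_rot: [0.175, 0.95, -0.046, 0.254]
contact_force: [0.7, 1.1, 2.6]
opening: 0.005
finger_force: 1.4
```

```bash
python3 s.py -64,0,42
```

```text
q [ 0.64  1.24 -1.24  2.49  2.05  1.44 -0.73]
t 12.92 tip head mm [-62.2   0.5  62.2] F head [1.9 1.3 1.8] rot err [ 0.07 -0.14 -0.05]
-64,0,42 [-0.0018 -0.0005  0.0202]
```

Call:
carry_out([
  {"rot": [0, 0, 0], "xyz": [0, 0, 0.001], "grip": 255},
  {"rot": [0, 0, 0], "xyz": [0, 0, 0.002], "grip": 255},
  {"rot": [0, 0, 0], "xyz": [0, 0, 0.002], "grip": 255},
])

```text
clock: 13.17
tool_pos: [0.5156, -0.1096, 0.0356]
eef_rot: [0.174, 0.95, -0.046, 0.254]
contact_force: [-4.9, 1.7, 10.8]
opening: 0.003
finger_force: 5.7
```

```bash
python3 s.py; python3 - <<'E'
from h import *
st=r.get_state();q=R.from_quat(st["eef_rot"])
print("tool F",q.inv().apply(st["contact_force"]).round(2),"tool M",q.inv().apply(st["moment"]).round(3),st["finger_force"],(tohead(st["tool_pos"])*1e3).round(1))
E
```

```text
q [ 0.64  1.24 -1.24  2.49  2.06  1.44 -0.72]
t 13.17 tip head mm [-62.3   0.5  61. ] F head [ 3.  -0.2 11.6] rot err [ 0.1  -0.11  0.01]
tool F [ -0.89  -0.16 -11.98] tool M [ 0.208 -0.051  0.021] 5.735480931471102 [-73.9   0.6  -4. ]
```

Call:
carry_out([
  {"rot": [0, 0, 0], "xyz": [0, 0, 0.001], "grip": 255},
  {"rot": [0, 0, 0], "xyz": [0, 0, 0.0015], "grip": 255},
  {"rot": [0, 0, 0], "xyz": [0, 0, 0.0015], "grip": 255},
])

```text
clock: 13.42
tool_pos: [0.5163, -0.1099, 0.0347]
eef_rot: [0.174, 0.95, -0.046, 0.254]
contact_force: [-6.4, 1.8, 14.7]
opening: 0.004
finger_force: 7.7
```

```bash
python3 s.py; python3 - <<'E'
from h import *
im=r.snapshot("scene")[:,:,::-1];cv2.imwrite("pics/scene5.png",im);t=r.snapshot("top")[:,:,::-1];cv2.imwrite("pics/top5.png",t)
st=r.get_state();Rt=R.from_quat(st["eef_rot"]);o=[]
for n,im in(("scene",im),("top",t)):
    x0,y0=(340,180) if n=="scene" else (320,215)
    c=cv2.convertScaleAbs(cv2.resize(im[y0:y0+120,x0:x0+80],(400,600),interpolation=cv2.INTER_CUBIC),alpha=2,beta=15)
    for off,col in((0,(0,255,255)),(-.04,(0,0,255)),(-.066,(255,0,0))):
        q=np.array([[x,y,off] for x in(-.009,.009) for y in(-.017,.017)])
        for p in (proj(n,Rt.apply(q)+st["tool_pos"])-[x0-.5,y0-.5])*5: cv2.circle(c,(int(p[0]),int(p[1])),2,col,-1)
    o.append(c)
cv2.imwrite("pics/c6.png",np.hstack(o))
E
```

```text
q [ 0.64  1.25 -1.24  2.49  2.06  1.44 -0.72]
t 13.42 tip head mm [-62.4   0.5  59.9] F head [ 4.4 -0.6 15.5] rot err [ 0.11 -0.07  0.05]
```

View pics/c6.png

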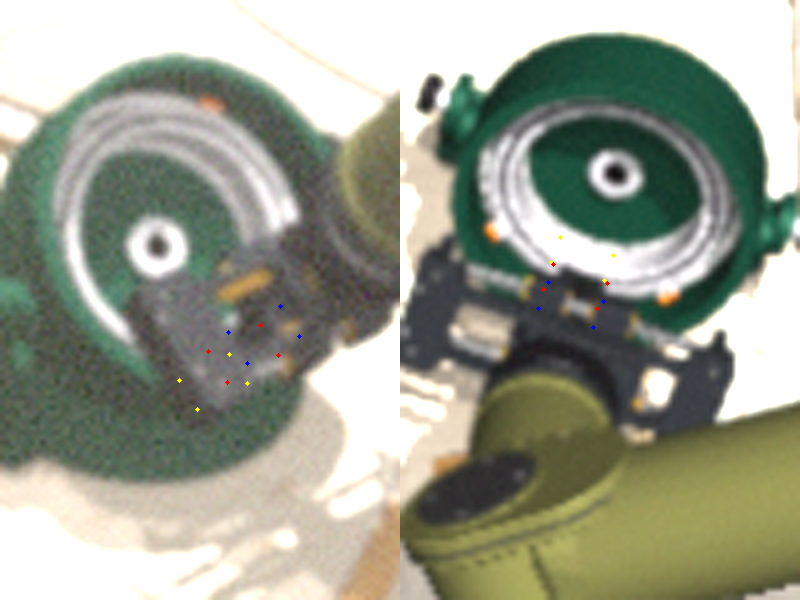

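The top crop shows the finger fronts on the near rim at about (575,285), next to the red Δ=40 mm quad. The force is 15 N, shared equally by both fingers, and the tool is advancing, so the bearing is being pressed. I'll take the tip offset as 40 mm and go to the far side.

Call:
carry_out([
  {"rot": [0, 0, 0], "xyz": [0.0055, 0, -0.0315], "grip": 255},
  {"rot": [0, 0, 0], "xyz": [-0.117, 0, -0.053], "grip": 255},
  {"rot": [0, 0, 0], "xyz": [-0.117, 0, -0.053], "grip": 255},
  {"rot": [0, 0, 0], "xyz": [-0.117, 0, -0.053], "grip": 255},
  {"rot": [0, 0, 0], "xyz": [-0.119, 0, -0.048], "grip": 255},
  {"rot": [0, 0, 0], "xyz": [-0.121, 0, -0.033], "grip": 255},
  {"rot": [0, 0, 0], "xyz": [-0.121, 0, -0.033], "grip": 255},
])

```text
clock: 14.1
tool_pos: [0.5989, -0.1438, 0.1204]
eef_rot: [0.177, 0.95, -0.047, 0.252]
contact_force: [-0.5, -1.8, -0.3]
opening: 0.004
finger_force: 0.0
```

```bash
sed -i 's/TIP=.066/TIP=.040/' s.py; python3 s.py 58,0,40 58,0,36
```

```text
q [ 0.77  1.05 -1.29  2.2   1.83  1.17 -0.33]
t 14.1 tip head mm [56.6 -1.6 42.5] F head [-0.1 -1.9 -0.3] rot err [-0.17 -0.3  -0.21]
58,0,40 [-0.0018  0.0016  0.0022]
58,0,36 [-0.0025  0.0016  0.0061]
```

Call:
carry_out([
  {"rot": [0, 0, 0], "xyz": [-0.002, 0.001, 0.001], "grip": 255},
  {"rot": [0, 0, 0], "xyz": [-0.002, 0.001, 0.003], "grip": 255},
  {"rot": [0, 0, 0], "xyz": [-0.002, 0.001, 0.003], "grip": 255},
])

```text
clock: 14.35
tool_pos: [0.6018, -0.1415, 0.1202]
eef_rot: [0.174, 0.951, -0.046, 0.252]
contact_force: [-0.7, -0.4, 0.1]
opening: 0.007
finger_force: 0.5
```

Call:
carry_out([
  {"rot": [0, 0, 0], "xyz": [0, 0, 0.001], "grip": 255},
  {"rot": [0, 0, 0], "xyz": [0, 0, 0.002], "grip": 255},
  {"rot": [0, 0, 0], "xyz": [0, 0, 0.002], "grip": 255},
])

```text
clock: 14.6
tool_pos: [0.6027, -0.1418, 0.1193]
eef_rot: [0.174, 0.951, -0.046, 0.253]
contact_force: [-4.1, 0.5, 4.9]
opening: 0.006
finger_force: 2.7
```

```bash
python3 s.py 58,0,34
```

```text
q [ 0.76  1.06 -1.29  2.19  1.84  1.17 -0.32]
t 14.6 tip head mm [58.   1.5 39.9] F head [ 0.  -1.   6.3] rot err [ 0.05 -0.21  0.03]
58,0,34 [-0.001  -0.0015  0.0058]
```

Call:
carry_out([
  {"rot": [0, 0, 0], "xyz": [0, -0.001, 0.0015], "grip": 255},
  {"rot": [0, 0, 0], "xyz": [-0.0005, -0.001, 0.003], "grip": 255},
  {"rot": [0, 0, 0], "xyz": [-0.0005, -0.001, 0.0045], "grip": 255},
  {"rot": [0, 0, 0], "xyz": [-0.0005, -0.001, 0.0045], "grip": 255},
])

```text
clock: 14.93
tool_pos: [0.6055, -0.1432, 0.1162]
eef_rot: [0.174, 0.95, -0.046, 0.254]
contact_force: [-2.3, 1.0, 3.9]
opening: 0.004
finger_force: 2.1
```

```bash
python3 s.py 58,0,34
```

```text
q [ 0.76  1.07 -1.29  2.19  1.85  1.17 -0.32]
t 14.93 tip head mm [58.4  1.1 35.5] F head [0.6 0.2 4.6] rot err [ 0.13 -0.14  0.03]
58,0,34 [ 0.0001 -0.0011  0.0016]
```

Call:
carry_out([
  {"rot": [0, 0, 0], "xyz": [0.0055, 0, -0.03], "grip": 255},
  {"rot": [0, 0, 0], "xyz": [0.063, 0.056, -0.02], "grip": 255},
  {"rot": [0, 0, 0], "xyz": [0.063, 0.056, -0.02], "grip": 255},
  {"rot": [0, 0, 0], "xyz": [0.063, 0.056, -0.02], "grip": 255},
  {"rot": [0, 0, 0], "xyz": [0.06, 0.056, -0.002], "grip": 255},
  {"rot": [0, 0, 0], "xyz": [0.0585, 0.056, 0.0045], "grip": 255},
  {"rot": [0, 0, 0], "xyz": [0.0585, 0.056, 0.0045], "grip": 255},
])

```text
clock: 15.52
tool_pos: [0.5797, -0.0752, 0.0809]
eef_rot: [0.176, 0.951, -0.047, 0.252]
contact_force: [-0.1, -0.7, -0.3]
opening: 0.006
finger_force: 0.0
```

```bash
python3 s.py 0,57,38
```

```text
q [ 0.59  1.13 -1.26  2.29  1.9   1.31 -0.58]
t 15.52 tip head mm [-1.1 55.6 39.5] F head [-0.  -0.7 -0.3] rot err [-0.07 -0.33 -0.12]
0,57,38 [-0.0013  0.0014  0.0012]
```

Call:
carry_out([
  {"rot": [0, 0, 0], "xyz": [-0.001, 0.001, 0.001], "grip": 255},
  {"rot": [0, 0, 0], "xyz": [-0.001, 0.001, 0.0025], "grip": 255},
  {"rot": [0, 0, 0], "xyz": [-0.001, 0.001, 0.0025], "grip": 255},
])

```text
clock: 15.77
tool_pos: [0.5822, -0.0749, 0.0809]
eef_rot: [0.175, 0.95, -0.046, 0.253]
contact_force: [-0.7, -0.3, 0.5]
opening: 0.003
finger_force: 0.0
```

Call:
carry_out([
  {"rot": [0, 0, 0], "xyz": [0, 0, 0.001], "grip": 255},
  {"rot": [0, 0, 0], "xyz": [0, 0, 0.002], "grip": 255},
  {"rot": [0, 0, 0], "xyz": [0, 0, 0.002], "grip": 255},
])

```text
clock: 16.02
tool_pos: [0.5831, -0.0751, 0.0789]
eef_rot: [0.175, 0.95, -0.046, 0.253]
contact_force: [0.2, -0.1, -0.7]
opening: -0.0
finger_force: 0.0
```

```bash
python3 s.py 0,57,34
```

```text
q [ 0.59  1.13 -1.26  2.29  1.91  1.31 -0.57]
t 16.02 tip head mm [-0.1 56.9 35.9] F head [-0.3  0.  -0.7] rot err [-0.   -0.22 -0.07]
0,57,34 [-0.0005  0.0001  0.0019]
```

Call:
carry_out([
  {"rot": [0, 0, 0], "xyz": [0.005, 0, -0.0295], "grip": 255},
  {"rot": [0, 0, 0], "xyz": [0.005, -0.114, -0.0295], "grip": 255},
  {"rot": [0, 0, 0], "xyz": [0.005, -0.114, -0.0295], "grip": 255},
  {"rot": [0, 0, 0], "xyz": [0.005, -0.114, -0.0295], "grip": 255},
  {"rot": [0, 0, 0], "xyz": [0.0045, -0.114, -0.0245], "grip": 255},
  {"rot": [0, 0, 0], "xyz": [0.001, -0.114, -0.006], "grip": 255},
  {"rot": [0, 0, 0], "xyz": [0.001, -0.114, -0.006], "grip": 255},
  {"rot": [0, 0, 0], "xyz": [0.001, -0.114, -0.005], "grip": 255},
])

```text
clock: 16.68
tool_pos: [0.5392, -0.18, 0.0823]
eef_rot: [0.176, 0.95, -0.046, 0.252]
contact_force: [0.4, 0.6, -0.1]
opening: 0.003
finger_force: 0.0
```

Call:
carry_out([
  {"rot": [0, 0, 0], "xyz": [0, 0, 0.001], "grip": 255},
  {"rot": [0, 0, 0], "xyz": [0, 0, 0.002], "grip": 255},
  {"rot": [0, 0, 0], "xyz": [0, 0, 0.002], "grip": 255},
])

```text
clock: 16.93
tool_pos: [0.5404, -0.1798, 0.0811]
eef_rot: [0.174, 0.951, -0.046, 0.253]
contact_force: [0.3, -0.4, -0.4]
opening: 0.008
finger_force: 0.0
```

```bash
python3 s.py 0,-57,36
```

```text
q [ 0.86  1.12 -1.26  2.36  1.99  1.2  -0.43]
t 16.93 tip head mm [ -0.7 -56.2  39.4] F head [ 0.  -0.2 -0.6] rot err [ 0.05 -0.21 -0.  ]
0,-57,36 [-0.0013 -0.0008  0.0032]
```

Continue down on the right to touch and press.

Call:
carry_out([
  {"rot": [0, 0, 0], "xyz": [-0.001, -0.001, 0.001], "grip": 255},
  {"rot": [0, 0, 0], "xyz": [-0.001, -0.001, 0.002], "grip": 255},
  {"rot": [0, 0, 0], "xyz": [-0.001, -0.001, 0.002], "grip": 255},
])

```text
clock: 17.18
tool_pos: [0.5418, -0.1822, 0.0796]
eef_rot: [0.175, 0.95, -0.046, 0.253]
contact_force: [0.7, -1.1, 0.5]
opening: 0.002
finger_force: 0.0
```

Call:
carry_out([
  {"rot": [0, 0, 0], "xyz": [0, 0, 0.001], "grip": 255},
  {"rot": [0, 0, 0], "xyz": [0, 0, 0.002], "grip": 255},
  {"rot": [0, 0, 0], "xyz": [0, 0, 0.002], "grip": 255},
])

```text
clock: 17.43
tool_pos: [0.5426, -0.1825, 0.0784]
eef_rot: [0.175, 0.95, -0.046, 0.253]
contact_force: [-2.8, -1.3, 5.5]
opening: 0.007
finger_force: 2.3
```

```bash
python3 s.py 0,-57,34
```

```text
q [ 0.86  1.12 -1.26  2.35  1.99  1.2  -0.42]
t 17.43 tip head mm [ -0.2 -57.9  35.3] F head [ 1.8 -2.2  5.6] rot err [ 0.01 -0.17 -0.03]
0,-57,34 [-0.0004  0.0009  0.0013]
```

Call:
carry_out([
  {"rot": [0, 0, 0], "xyz": [0, 0, 0.001], "grip": 255},
  {"rot": [0, 0, 0], "xyz": [0, 0.001, 0.002], "grip": 255},
  {"rot": [0, 0, 0], "xyz": [-0.0005, 0.001, 0.003], "grip": 255},
  {"rot": [0, 0, 0], "xyz": [-0.0005, 0.001, 0.003], "grip": 255},
])

```text
clock: 17.77
tool_pos: [0.5445, -0.1833, 0.0759]
eef_rot: [0.175, 0.95, -0.047, 0.253]
contact_force: [-1.1, -0.9, 2.0]
opening: 0.007
finger_force: 1.2
```

```bash
python3 s.py 0,-57,66 0,57,66 0,57,37 0,57,33
```

```text
q [ 0.86  1.13 -1.25  2.35  2.    1.21 -0.42]
t 17.77 tip head mm [ -0.2 -57.8  32.1] F head [ 0.7 -1.2  2. ] rot err [-0.11 -0.17 -0.06]
0,-57,66 [ 0.0058  0.0008 -0.0334]
0,57,66 [ 0.0059  0.1148 -0.0336]
0,57,37 [ 0.0008  0.1148 -0.005 ]
0,57,33 [ 1.000e-04  1.148e-01 -1.100e-03]
```

Call:
carry_out([
  {"rot": [0, 0, 0], "xyz": [0.006, 0, -0.0335], "grip": 255},
  {"rot": [0, 0, 0], "xyz": [0.006, 0.115, -0.0335], "grip": 255},
  {"rot": [0, 0, 0], "xyz": [0.006, 0.115, -0.0335], "grip": 255},
  {"rot": [0, 0, 0], "xyz": [0.006, 0.115, -0.0335], "grip": 255},
  {"rot": [0, 0, 0], "xyz": [0.0045, 0.115, -0.0255], "grip": 255},
  {"rot": [0, 0, 0], "xyz": [0.001, 0.115, -0.008], "grip": 255},
  {"rot": [0, 0, 0], "xyz": [0.001, 0.115, -0.007], "grip": 255},
])

```text
clock: 18.35
tool_pos: [0.5821, -0.0738, 0.0793]
eef_rot: [0.176, 0.951, -0.047, 0.252]
contact_force: [0.4, -1.4, -1.0]
opening: 0.007
finger_force: 0.0
```

Call:
carry_out([
  {"rot": [0, 0, 0], "xyz": [0, 0, 0.0015], "grip": 255},
  {"rot": [0, 0, 0], "xyz": [0, 0, 0.003], "grip": 255},
  {"rot": [0, 0, 0], "xyz": [-0.0005, 0, 0.004], "grip": 255},
  {"rot": [0, 0, 0], "xyz": [-0.001, 0, 0.005], "grip": 255},
  {"rot": [0, 0, 0], "xyz": [-0.001, 0, 0.005], "grip": 255},
])

```text
clock: 18.77
tool_pos: [0.5843, -0.0747, 0.0775]
eef_rot: [0.175, 0.95, -0.046, 0.253]
contact_force: [-2.0, 0.0, 1.2]
opening: 0.005
finger_force: 1.0
```

```bash
python3 s.py 0,57,32 58,0,66 58,0,40
```

```text
q [ 0.59  1.14 -1.26  2.28  1.91  1.31 -0.57]
t 18.77 tip head mm [-0.2 57.7 34.3] F head [-0.7 -0.7  2.1] rot err [ 0.   -0.24 -0.05]
0,57,32 [-0.0006 -0.0007  0.0022]
58,0,66 [-0.0517 -0.0576 -0.0416]
58,0,40 [-0.0563 -0.0576 -0.016 ]
```

Call:
carry_out([
  {"rot": [0, 0, 0], "xyz": [0, 0, 0.001], "grip": 255},
  {"rot": [0, 0, 0], "xyz": [0, 0, 0.002], "grip": 255},
  {"rot": [0, 0, 0], "xyz": [-0.0005, 0, 0.003], "grip": 255},
  {"rot": [0, 0, 0], "xyz": [-0.0005, 0, 0.004], "grip": 255},
  {"rot": [0, 0, 0], "xyz": [-0.0005, 0, 0.004], "grip": 255},
])

```text
clock: 19.18
tool_pos: [0.5868, -0.0756, 0.0748]
eef_rot: [0.175, 0.95, -0.046, 0.253]
contact_force: [-2.4, 0.3, 3.4]
opening: 0.001
finger_force: 2.1
```

```bash
python3 s.py 0,57,66 58,0,66 58,0,37
```

```text
q [ 0.59  1.14 -1.26  2.28  1.92  1.31 -0.56]
t 19.18 tip head mm [-0.  57.8 30.4] F head [ 0.4 -0.6  4.1] rot err [-0.01 -0.18 -0.03]
0,57,66 [ 0.0063 -0.0008 -0.035 ]
58,0,66 [-0.0508 -0.0577 -0.0452]
58,0,37 [-0.056  -0.0577 -0.0167]
```

Call:
carry_out([
  {"rot": [0, 0, 0], "xyz": [0.006, 0, -0.035], "grip": 255},
  {"rot": [0, 0, 0], "xyz": [-0.051, -0.058, -0.045], "grip": 255},
  {"rot": [0, 0, 0], "xyz": [-0.051, -0.058, -0.045], "grip": 255},
  {"rot": [0, 0, 0], "xyz": [-0.051, -0.058, -0.045], "grip": 255},
  {"rot": [0, 0, 0], "xyz": [-0.0535, -0.058, -0.03], "grip": 255},
  {"rot": [0, 0, 0], "xyz": [-0.056, -0.058, -0.0175], "grip": 255},
  {"rot": [0, 0, 0], "xyz": [-0.056, -0.058, -0.0165], "grip": 255},
  {"rot": [0, 0, 0], "xyz": [-0.056, -0.058, -0.0165], "grip": 255},
])

```text
clock: 19.85
tool_pos: [0.6038, -0.1435, 0.1151]
eef_rot: [0.175, 0.951, -0.046, 0.252]
contact_force: [-0.9, 0.1, -0.2]
opening: 0.003
finger_force: 0.0
```

Call:
carry_out([
  {"rot": [0, 0, 0], "xyz": [0, 0, 0.0015], "grip": 255},
  {"rot": [0, 0, 0], "xyz": [0, 0, 0.003], "grip": 255},
  {"rot": [0, 0, 0], "xyz": [-0.0005, 0, 0.0045], "grip": 255},
  {"rot": [0, 0, 0], "xyz": [-0.001, 0, 0.006], "grip": 255},
  {"rot": [0, 0, 0], "xyz": [-0.001, 0, 0.006], "grip": 255},
])

```text
clock: 20.27
tool_pos: [0.6078, -0.1449, 0.1115]
eef_rot: [0.175, 0.951, -0.046, 0.253]
contact_force: [-0.6, 0.2, 0.1]
opening: 0.005
finger_force: 0.2
```

```bash
python3 s.py 58,0,66 -64,0,66 -64,0,38
```

```text
q [ 0.76  1.08 -1.28  2.18  1.85  1.17 -0.32]
t 20.27 tip head mm [57.6  0.4 30.1] F head [-0.4 -0.1  0.5] rot err [ 0.04 -0.23 -0.04]
58,0,66 [ 0.0059 -0.0004 -0.0354]
-64,0,66 [ 0.126  -0.0005 -0.0137]
-64,0,38 [ 0.121  -0.0005  0.0138]
```

Call:
carry_out([
  {"rot": [0, 0, 0], "xyz": [0.006, 0, -0.0355], "grip": 255},
  {"rot": [0, 0, 0], "xyz": [0.126, 0, -0.0135], "grip": 255},
  {"rot": [0, 0, 0], "xyz": [0.126, 0, -0.0135], "grip": 255},
  {"rot": [0, 0, 0], "xyz": [0.126, 0, -0.0135], "grip": 255},
  {"rot": [0, 0, 0], "xyz": [0.126, 0, -0.0135], "grip": 255},
  {"rot": [0, 0, 0], "xyz": [0.123, 0, 0.005], "grip": 255},
  {"rot": [0, 0, 0], "xyz": [0.121, 0, 0.014], "grip": 255},
  {"rot": [0, 0, 0], "xyz": [0.121, 0, 0.014], "grip": 255},
])

```text
clock: 20.93
tool_pos: [0.5171, -0.111, 0.0384]
eef_rot: [0.177, 0.95, -0.047, 0.253]
contact_force: [-1.2, 0.4, 0.3]
opening: 0.01
finger_force: 0.0
```

Call:
carry_out([
  {"rot": [0, 0, 0], "xyz": [0, 0, 0.0015], "grip": 255},
  {"rot": [0, 0, 0], "xyz": [0, 0, 0.003], "grip": 255},
  {"rot": [0, 0, 0], "xyz": [-0.0005, 0, 0.0045], "grip": 255},
  {"rot": [0, 0, 0], "xyz": [-0.001, 0, 0.006], "grip": 255},
  {"rot": [0, 0, 0], "xyz": [-0.001, 0, 0.006], "grip": 255},
])

```text
clock: 21.35
tool_pos: [0.52, -0.1119, 0.0348]
eef_rot: [0.175, 0.95, -0.046, 0.253]
contact_force: [-1.1, -0.3, -0.1]
opening: 0.004
finger_force: 0.0
```

```bash
python3 s.py -64,0,30 -64,0,66 0,-57,66 0,-57,37
```

```text
q [ 0.64  1.23 -1.22  2.47  2.06  1.41 -0.72]
t 21.35 tip head mm [-63.6   0.1  31.7] F head [-0.8 -0.6  0.5] rot err [-0.   -0.19 -0.09]
-64,0,30 [ 0.0001 -0.0001  0.0017]
-64,0,66 [ 0.0065 -0.0001 -0.0337]
0,-57,66 [-0.0566 -0.057  -0.045 ]
0,-57,37 [-0.0617 -0.057  -0.0165]
```

Call:
carry_out([
  {"rot": [0, 0, 0], "xyz": [0, 0, 0.001], "grip": 255},
  {"rot": [0, 0, 0], "xyz": [0, 0, 0.002], "grip": 255},
  {"rot": [0, 0, 0], "xyz": [0, 0, 0.002], "grip": 255},
])

```text
clock: 21.6
tool_pos: [0.5208, -0.112, 0.0333]
eef_rot: [0.175, 0.95, -0.046, 0.253]
contact_force: [-1.4, -0.8, 3.4]
opening: 0.006
finger_force: 1.6
```

```bash
python3 s.py -64,0,66 0,-57,66 0,-57,37
```

```text
q [ 0.65  1.24 -1.22  2.47  2.07  1.41 -0.71]
t 21.6 tip head mm [-64.    0.3  30.1] F head [ 1.4 -1.2  3.3] rot err [ 0.04 -0.17 -0.03]
-64,0,66 [ 0.0063 -0.0002 -0.0354]
0,-57,66 [-0.0567 -0.0572 -0.0467]
0,-57,37 [-0.0618 -0.0572 -0.0182]
```

Call:
carry_out([
  {"rot": [0, 0, 0], "xyz": [0.006, 0, -0.0355], "grip": 255},
  {"rot": [0, 0, 0], "xyz": [-0.0565, -0.057, -0.0465], "grip": 255},
  {"rot": [0, 0, 0], "xyz": [-0.0565, -0.057, -0.0465], "grip": 255},
  {"rot": [0, 0, 0], "xyz": [-0.0565, -0.057, -0.0465], "grip": 255},
  {"rot": [0, 0, 0], "xyz": [-0.059, -0.057, -0.033], "grip": 255},
  {"rot": [0, 0, 0], "xyz": [-0.062, -0.057, -0.018], "grip": 255},
  {"rot": [0, 0, 0], "xyz": [-0.062, -0.057, -0.017], "grip": 255},
  {"rot": [0, 0, 0], "xyz": [-0.062, -0.057, -0.017], "grip": 255},
])

```text
clock: 22.27
tool_pos: [0.5422, -0.1816, 0.0777]
eef_rot: [0.176, 0.951, -0.046, 0.252]
contact_force: [0.1, 0.6, 0.0]
opening: 0.005
finger_force: 0.0
```

Call:
carry_out([
  {"rot": [0, 0, 0], "xyz": [0, 0, 0.0015], "grip": 255},
  {"rot": [0, 0, 0], "xyz": [0, 0, 0.003], "grip": 255},
  {"rot": [0, 0, 0], "xyz": [-0.0005, 0, 0.0045], "grip": 255},
  {"rot": [0, 0, 0], "xyz": [-0.001, 0, 0.006], "grip": 255},
  {"rot": [0, 0, 0], "xyz": [-0.001, 0, 0.006], "grip": 255},
])

```text
clock: 22.68
tool_pos: [0.546, -0.1824, 0.0738]
eef_rot: [0.174, 0.951, -0.046, 0.253]
contact_force: [-3.1, 1.0, 3.6]
opening: 0.006
finger_force: 2.1
```

```bash
python3 s.py 0,-57,66 0,57,66 0,57,34
```

```text
q [ 0.85  1.13 -1.24  2.34  2.01  1.19 -0.42]
t 22.68 tip head mm [ -0.8 -56.6  29.8] F head [-0.2 -0.2  4.9] rot err [ 0.04 -0.24 -0.  ]
0,-57,66 [ 0.0057 -0.0003 -0.0357]
0,57,66 [ 0.0057  0.1137 -0.0357]
0,57,34 [ 0.      0.1136 -0.0042]
```

Call:
carry_out([
  {"rot": [0, 0, 0], "xyz": [0.006, 0, -0.0355], "grip": 255},
  {"rot": [0, 0, 0], "xyz": [0.006, 0.114, -0.0355], "grip": 255},
  {"rot": [0, 0, 0], "xyz": [0.006, 0.114, -0.0355], "grip": 255},
  {"rot": [0, 0, 0], "xyz": [0.006, 0.114, -0.0355], "grip": 255},
  {"rot": [0, 0, 0], "xyz": [0.004, 0.114, -0.023], "grip": 255},
  {"rot": [0, 0, 0], "xyz": [0.001, 0.114, -0.005], "grip": 255},
  {"rot": [0, 0, 0], "xyz": [0, 0.114, -0.004], "grip": 255},
  {"rot": [0, 0, 0], "xyz": [0, 0.114, -0.004], "grip": 255},
])

```text
clock: 23.35
tool_pos: [0.5846, -0.0763, 0.0763]
eef_rot: [0.176, 0.951, -0.047, 0.252]
contact_force: [-0.1, 0.4, -0.6]
opening: 0.007
finger_force: 0.0
```

Call:
carry_out([
  {"rot": [0, 0, 0], "xyz": [0, 0, 0.0015], "grip": 255},
  {"rot": [0, 0, 0], "xyz": [0, 0, 0.003], "grip": 255},
  {"rot": [0, 0, 0], "xyz": [-0.0005, 0, 0.0045], "grip": 255},
  {"rot": [0, 0, 0], "xyz": [-0.001, 0, 0.0065], "grip": 255},
  {"rot": [0, 0, 0], "xyz": [-0.001, 0, 0.0065], "grip": 255},
])

```text
clock: 23.77
tool_pos: [0.5879, -0.0768, 0.0729]
eef_rot: [0.174, 0.951, -0.046, 0.253]
contact_force: [-7.3, 0.4, 8.0]
opening: 0.007
finger_force: 5.6
```

```bash
python3 s.py 58,0,66 58,0,34
```

```text
q [ 0.59  1.14 -1.25  2.27  1.92  1.3  -0.56]
t 23.77 tip head mm [-0.  56.9 28.1] F head [-0.2 -2.3 10.6] rot err [ 0.05 -0.23  0.04]
58,0,66 [-0.0504 -0.0569 -0.0477]
58,0,34 [-0.056  -0.057  -0.0162]
```

Call:
carry_out([
  {"rot": [0, 0, 0], "xyz": [0.006, 0, -0.037], "grip": 255},
  {"rot": [0, 0, 0], "xyz": [-0.0505, -0.057, -0.047], "grip": 255},
  {"rot": [0, 0, 0], "xyz": [-0.0505, -0.057, -0.047], "grip": 255},
  {"rot": [0, 0, 0], "xyz": [-0.0505, -0.057, -0.047], "grip": 255},
  {"rot": [0, 0, 0], "xyz": [-0.053, -0.057, -0.032], "grip": 255},
  {"rot": [0, 0, 0], "xyz": [-0.056, -0.057, -0.0165], "grip": 255},
  {"rot": [0, 0, 0], "xyz": [-0.056, -0.057, -0.0155], "grip": 255},
  {"rot": [0, 0, 0], "xyz": [-0.056, -0.057, -0.0155], "grip": 255},
])

```text
clock: 24.43
tool_pos: [0.6063, -0.1451, 0.1127]
eef_rot: [0.176, 0.951, -0.046, 0.252]
contact_force: [0.5, -0.2, -0.5]
opening: 0.007
finger_force: 0.0
```

Call:
carry_out([
  {"rot": [0, 0, 0], "xyz": [0, 0, 0.0015], "grip": 255},
  {"rot": [0, 0, 0], "xyz": [0, 0, 0.003], "grip": 255},
  {"rot": [0, 0, 0], "xyz": [-0.0005, 0, 0.0045], "grip": 255},
  {"rot": [0, 0, 0], "xyz": [-0.001, 0, 0.0065], "grip": 255},
  {"rot": [0, 0, 0], "xyz": [-0.001, 0, 0.0065], "grip": 255},
])

```text
clock: 24.85
tool_pos: [0.6087, -0.145, 0.1104]
eef_rot: [0.173, 0.951, -0.047, 0.253]
contact_force: [-17.9, 0.4, 20.9]
opening: 0.004
finger_force: 13.5
```

```bash
python3 s.py 58,0,66 -64,0,66 -64,0,34
```

```text
q [ 0.76  1.07 -1.27  2.18  1.86  1.16 -0.32]
t 24.85 tip head mm [57.5  0.6 28.8] F head [ 0.5 -5.9 26.9] rot err [ 0.04 -0.17  0.19]
58,0,66 [ 0.0061 -0.0005 -0.0368]
-64,0,66 [ 1.262e-01 -1.000e-04 -1.520e-02]
-64,0,34 [ 0.1205 -0.0002  0.0163]
```

Call:
carry_out([
  {"rot": [0, 0, 0], "xyz": [0.006, 0, -0.0365], "grip": 255},
  {"rot": [0, 0, 0], "xyz": [0.126, 0, -0.015], "grip": 255},
  {"rot": [0, 0, 0], "xyz": [0.126, 0, -0.015], "grip": 255},
  {"rot": [0, 0, 0], "xyz": [0.126, 0, -0.015], "grip": 255},
  {"rot": [0, 0, 0], "xyz": [0.126, 0, -0.015], "grip": 255},
  {"rot": [0, 0, 0], "xyz": [0.123, 0, 0.005], "grip": 255},
  {"rot": [0, 0, 0], "xyz": [0.1205, 0, 0.0175], "grip": 255},
  {"rot": [0, 0, 0], "xyz": [0.1205, 0, 0.0175], "grip": 255},
])

```text
clock: 25.52
tool_pos: [0.5214, -0.1114, 0.0327]
eef_rot: [0.175, 0.951, -0.045, 0.253]
contact_force: [-0.9, 1.2, 1.0]
opening: 0.009
finger_force: 0.5
```

Call:
carry_out([
  {"rot": [0, 0, 0], "xyz": [0, 0, 0.0015], "grip": 255},
  {"rot": [0, 0, 0], "xyz": [0, 0, 0.003], "grip": 255},
  {"rot": [0, 0, 0], "xyz": [-0.0005, 0, 0.0045], "grip": 255},
  {"rot": [0, 0, 0], "xyz": [-0.0005, 0, 0.0045], "grip": 255},
])

```text
clock: 25.85
tool_pos: [0.5219, -0.1116, 0.0322]
eef_rot: [0.172, 0.951, -0.045, 0.253]
contact_force: [-20.5, 4.1, 28.7]
opening: 0.004
finger_force: 17.9
```

```bash
python3 s.py -64,0,66 0,-57,66 0,-57,34
```

```text
q [ 0.65  1.24 -1.21  2.47  2.08  1.4  -0.71]
t 25.85 tip head mm [-64.    0.9  28.6] F head [ 2.7 -3.5 35.2] rot err [ 0.28 -0.18  0.25]
-64,0,66 [ 0.0066 -0.0007 -0.0369]
0,-57,66 [-0.0561 -0.0579 -0.0485]
0,-57,34 [-0.0618 -0.0581 -0.017 ]
```

Call:
carry_out([
  {"rot": [0, 0, 0], "xyz": [0.006, 0, -0.036], "grip": 255},
  {"rot": [0, 0, 0], "xyz": [-0.056, -0.058, -0.0475], "grip": 255},
  {"rot": [0, 0, 0], "xyz": [-0.056, -0.058, -0.0475], "grip": 255},
  {"rot": [0, 0, 0], "xyz": [-0.056, -0.058, -0.0475], "grip": 255},
  {"rot": [0, 0, 0], "xyz": [-0.059, -0.058, -0.032], "grip": 255},
  {"rot": [0, 0, 0], "xyz": [-0.062, -0.058, -0.017], "grip": 255},
  {"rot": [0, 0, 0], "xyz": [-0.062, -0.058, -0.0155], "grip": 255},
  {"rot": [0, 0, 0], "xyz": [-0.062, -0.058, -0.0155], "grip": 255},
])

```text
clock: 26.52
tool_pos: [0.5474, -0.1843, 0.0751]
eef_rot: [0.176, 0.95, -0.047, 0.255]
contact_force: [-2.3, -1.0, 8.0]
opening: 0.005
finger_force: 6.4
```

Call:
carry_out([
  {"rot": [0, 0, 0], "xyz": [0, 0, 0.0015], "grip": 255},
  {"rot": [0, 0, 0], "xyz": [0, 0, 0.003], "grip": 255},
  {"rot": [0, 0, 0], "xyz": [-0.0005, 0, 0.0045], "grip": 255},
  {"rot": [0, 0, 0], "xyz": [-0.0005, 0, 0.0055], "grip": 255},
  {"rot": [0, 0, 0], "xyz": [-0.0005, 0, 0.0055], "grip": 255},
])

```text
clock: 26.93
tool_pos: [0.5479, -0.1846, 0.0745]
eef_rot: [0.172, 0.95, -0.048, 0.256]
contact_force: [-29.8, 1.6, 48.9]
opening: 0.008
finger_force: 28.6
```

```bash
python3 s.py 0,-57,66 0,57,66 0,57,32
```

```text
q [ 0.85  1.12 -1.23  2.34  2.02  1.19 -0.43]
t 26.93 tip head mm [  1.4 -57.9  28.8] F head [ 9.7 -9.1 55.8] rot err [-0.03  0.21  0.27]
0,-57,66 [ 0.0077  0.0009 -0.0364]
0,57,66 [ 0.0072  0.1149 -0.0365]
0,57,32 [ 0.0014  0.1149 -0.003 ]
```

All four sides now stop hard at tip height about 28–29 mm, so the bearing looks seated. I'll back off and check the catches by comparing the orange spots with the first pictures.

Call:
carry_out([
  {"rot": [0, 0, 0], "xyz": [0.007, 0.001, -0.036], "grip": 255},
  {"rot": [0, 0, 0], "xyz": [0.03, -0.02, -0.16], "grip": 255},
  {"rot": [0, 0, 0], "xyz": [0.03, -0.02, -0.16], "grip": 255},
  {"rot": [0, 0, 0], "xyz": [0.03, -0.02, -0.16], "grip": 255},
  {"rot": [0, 0, 0], "xyz": [0.03, -0.02, -0.16], "grip": 255},
  {"rot": [0, 0, 0], "xyz": [0.03, -0.02, -0.16], "grip": 255},
])

```text
clock: 27.43
tool_pos: [0.4435, -0.167, 0.1953]
eef_rot: [0.175, 0.95, -0.048, 0.255]
contact_force: [0.7, 0.6, 0.9]
opening: 0.006
finger_force: 0.0
```

```bash
cat > cat.py <<'E'
from h import *
for n in("scene","top"):
    A=cv2.imread(f"pics/{n}0.png").astype(float)
    N=20 if n=="top" else 20
    B=np.mean([r.snapshot(n)[:,:,::-1].astype(float) for _ in range(6)],0);np.save(f"{n}_now.npy",B)
    for i in range(1,5):
        base=proj(n,toworld(cat(i)))[0];inn=proj(n,toworld(cat(i,.074)))[0]-base
        x,y=base.round().astype(int);out=[]
        for im in(A,B):
            w=im[y-6:y+7,x-6:x+7];o=np.clip(w[:,:,2]-w[:,:,1]-.5*(w[:,:,1]-w[:,:,0])-18,0,None)  # orange
            yy,xx=np.mgrid[y-6:y+7,x-6:x+7];s=o.sum();out.append((round(s),((xx*o).sum()/max(s,1)).round(2),((yy*o).sum()/max(s,1)).round(2)))
        mv=np.array(out[1][1:])-out[0][1:]
        print(n,i,"pred",base.round(1),"3mm in =",inn.round(2),*[tuple(map(float,o)) for o in out],"moved in mm",round(float(mv@inn/(inn@inn)*3),1))
E
python3 s.py; python3 cat.py
```

```text
q [ 0.99  0.76 -1.42  2.53  1.75  1.02 -0.48]
t 27.43 tip head mm [ -0.4 -78.5 188.1] F head [0.9 0.8 0.4] rot err [-0.14  0.06 -0.01]
scene 1 pred [348.8 215.9] 3mm in = [1.06 0.45] (0.0, 0.0, 0.0) (0.0, 0.0, 0.0) moved in mm 0.0
scene 2 pred [368.3 254.8] 3mm in = [ 0.28 -1.1 ] (0.0, 0.0, 0.0) (0.0, 0.0, 0.0) moved in mm 0.0
scene 3 pred [401.2 238.2] 3mm in = [-0.99 -0.42] (10.0, 400.68, 238.05) (22.0, 399.78, 237.54) moved in mm 2.9
scene 4 pred [382.3 200.8] 3mm in = [-0.26  1.01] (14.0, 381.59, 200.07) (2.0, 382.0, 201.0) moved in mm 2.3
top 1 pred [349.5 232. ] 3mm in = [0.49 0.84] (0.0, 0.0, 0.0) (0.0, 0.0, 0.0) moved in mm 0.0
top 2 pred [339.  261.4] 3mm in = [ 0.87 -0.32] (0.0, 0.0, 0.0) (5.0, 340.0, 261.35) moved in mm 744.0
top 3 pred [373.7 273.5] 3mm in = [-0.45 -0.78] (26.0, 373.41, 273.53) (32.0, 372.02, 273.14) moved in mm 3.4
top 4 pred [385.5 244.5] 3mm in = [-0.94  0.34] (0.0, 0.0, 0.0) (0.0, 0.0, 0.0) moved in mm 0.0
```

```bash
python3 - <<'E'
from h import *
for n,i in(("scene",3),("scene",4),("top",2),("top",3),("scene",1),("top",1),("scene",2),("top",4)):
    A=cv2.imread(f"pics/{n}0.png").astype(float);B=np.load(f"{n}_now.npy")
    base=proj(n,toworld(cat(i)))[0];inn=proj(n,toworld(cat(i,.074)))[0]-base;x,y=base.round().astype(int);out=[]
    for im in(A,B):
        w=im[y-5:y+6,x-5:x+6];o=np.clip(w[:,:,2]-w[:,:,0]-22,0,None)*(w[:,:,2]>w[:,:,1]+5)
        yy,xx=np.mgrid[y-5:y+6,x-5:x+6];s=o.sum();out.append((round(float(s)),round(float((xx*o).sum()/max(s,1)),2),round(float((yy*o).sum()/max(s,1)),2)))
    mv=np.array(out[1][1:])-out[0][1:];print(n,i,base.round(1),out,"in mm",round(float(mv@inn/(inn@inn)*3),1))
E
```

```text
scene 3 [401.2 238.2] [(281, 401.01, 238.01), (329, 400.05, 237.96)] in mm 2.5
scene 4 [382.3 200.8] [(116, 382.41, 200.09), (53, 381.91, 200.85)] in mm 2.5
top 2 [339.  261.4] [(277, 338.64, 261.68), (364, 339.33, 261.02)] in mm 2.8
top 3 [373.7 273.5] [(250, 373.64, 273.74), (428, 372.63, 273.24)] in mm 3.1
scene 1 [348.8 215.9] [(0, 0.0, 0.0), (0, 0.0, 0.0)] in mm 0.0
top 1 [349.5 232. ] [(0, 0.0, 0.0), (0, 0.0, 0.0)] in mm 0.0
scene 2 [368.3 254.8] [(0, 0.0, 0.0), (0, 0.0, 0.0)] in mm 0.0
top 4 [385.5 244.5] [(0, 0.0, 0.0), (0, 0.0, 0.0)] in mm 0.0
```

```bash
python3 s.py 20,0,110 57,0,66 57,0,33
```

```text
q [ 0.99  0.77 -1.42  2.53  1.75  1.02 -0.48]
t 28.03 tip head mm [ -2.3 -77.7 186.4] F head [ 1.2 -0.5 -0.2] rot err [ 0.04 -0.26 -0.07]
20,0,110 [-0.0355  0.0777  0.0712]
57,0,66 [-0.0797  0.0778  0.1079]
57,0,33 [-0.0856  0.0778  0.1404]
```

Call:
carry_out([
  {"rot": [0, 0, 0], "xyz": [-0.0355, 0.078, 0.071], "grip": 255},
  {"rot": [0, 0, 0], "xyz": [-0.0355, 0.078, 0.071], "grip": 255},
  {"rot": [0, 0, 0], "xyz": [-0.0355, 0.078, 0.071], "grip": 255},
  {"rot": [0, 0, 0], "xyz": [-0.0795, 0.078, 0.108], "grip": 255},
  {"rot": [0, 0, 0], "xyz": [-0.0795, 0.078, 0.108], "grip": 255},
  {"rot": [0, 0, 0], "xyz": [-0.0795, 0.078, 0.108], "grip": 255},
  {"rot": [0, 0, 0], "xyz": [-0.0825, 0.078, 0.125], "grip": 255},
  {"rot": [0, 0, 0], "xyz": [-0.085, 0.078, 0.138], "grip": 255},
])

```text
clock: 28.7
tool_pos: [0.6038, -0.1439, 0.1151]
eef_rot: [0.175, 0.951, -0.046, 0.253]
contact_force: [0.3, -0.1, -0.7]
opening: 0.006
finger_force: 0.0
```

```bash
python3 s.py 57,0,30 57,0,28
```

```text
q [ 0.75  1.03 -1.22  2.19  1.85  1.11 -0.35]
t 28.7 tip head mm [56.8 -0.1 35.5] F head [-0.2  0.  -0.8] rot err [ 0.01 -0.23 -0.03]
57,0,30 [-0.0012  0.0001  0.0054]
57,0,28 [-0.0016  0.0001  0.0074]
```

Call:
carry_out([
  {"rot": [0, 0, 0], "xyz": [0, 0, 0.002], "grip": 255},
  {"rot": [0, 0, 0], "xyz": [-0.001, 0, 0.004], "grip": 255},
  {"rot": [0, 0, 0], "xyz": [-0.001, 0, 0.006], "grip": 255},
  {"rot": [0, 0, 0], "xyz": [-0.001, 0, 0.008], "grip": 255},
  {"rot": [0, 0, 0], "xyz": [-0.001, 0, 0.008], "grip": 255},
])

```text
clock: 29.12
tool_pos: [0.6078, -0.145, 0.1102]
eef_rot: [0.174, 0.95, -0.046, 0.253]
contact_force: [-5.0, 1.1, 7.3]
opening: 0.006
finger_force: 3.9
```

```bash
python3 s.py 57,0,66 0,57,66 0,57,32
```

```text
q [ 0.74  1.04 -1.22  2.18  1.87  1.11 -0.34]
t 29.12 tip head mm [56.8  0.3 29.1] F head [ 0.8 -0.8  8.8] rot err [ 0.03 -0.17  0.03]
57,0,66 [ 0.0063 -0.0003 -0.0363]
0,57,66 [ 0.0624  0.0568 -0.0263]
0,57,32 [0.0564 0.0567 0.0072]
```

Far is at 29.1 with 9 N, about the same level as before. I'll add a little push there, then press the left.

Call:
carry_out([
  {"rot": [0, 0, 0], "xyz": [0, 0, 0.001], "grip": 255},
  {"rot": [0, 0, 0], "xyz": [0, 0, 0.0025], "grip": 255},
  {"rot": [0, 0, 0], "xyz": [0, 0, 0.0025], "grip": 255},
])

```text
clock: 29.37
tool_pos: [0.6081, -0.1451, 0.1099]
eef_rot: [0.173, 0.95, -0.047, 0.254]
contact_force: [-17.3, 0.7, 24.5]
opening: 0.003
finger_force: 14.1
```

```bash
python3 s.py 57,0,66 0,57,66 0,57,32
```

```text
q [ 0.74  1.04 -1.22  2.18  1.87  1.11 -0.34]
t 29.37 tip head mm [56.7  0.3 28.7] F head [ 3.2 -5.5 29.3] rot err [ 0.01 -0.07  0.16]
57,0,66 [ 0.0063 -0.0003 -0.0368]
0,57,66 [ 0.0622  0.0569 -0.0268]
0,57,32 [0.0563 0.0568 0.0067]
```

Call:
carry_out([
  {"rot": [0, 0, 0], "xyz": [0.006, 0, -0.039], "grip": 255},
  {"rot": [0, 0, 0], "xyz": [0.062, 0.057, -0.029], "grip": 255},
  {"rot": [0, 0, 0], "xyz": [0.062, 0.057, -0.029], "grip": 255},
  {"rot": [0, 0, 0], "xyz": [0.062, 0.057, -0.029], "grip": 255},
  {"rot": [0, 0, 0], "xyz": [0.059, 0.057, -0.012], "grip": 255},
  {"rot": [0, 0, 0], "xyz": [0.0565, 0.057, 0.0035], "grip": 255},
  {"rot": [0, 0, 0], "xyz": [0.0565, 0.057, 0.0045], "grip": 255},
  {"rot": [0, 0, 0], "xyz": [0.0565, 0.057, 0.0045], "grip": 255},
])

```text
clock: 30.03
tool_pos: [0.5858, -0.0761, 0.0747]
eef_rot: [0.175, 0.951, -0.046, 0.252]
contact_force: [0.4, 0.1, 0.7]
opening: 0.003
finger_force: 0.0
```

Call:
carry_out([
  {"rot": [0, 0, 0], "xyz": [0, 0, 0.0015], "grip": 255},
  {"rot": [0, 0, 0], "xyz": [0, 0, 0.003], "grip": 255},
  {"rot": [0, 0, 0], "xyz": [-0.0005, 0, 0.0045], "grip": 255},
  {"rot": [0, 0, 0], "xyz": [-0.0005, 0, 0.0055], "grip": 255},
  {"rot": [0, 0, 0], "xyz": [-0.0005, 0, 0.0055], "grip": 255},
])

```text
clock: 30.45
tool_pos: [0.5881, -0.0763, 0.0726]
eef_rot: [0.173, 0.951, -0.046, 0.253]
contact_force: [-10.3, 1.6, 16.5]
opening: 0.008
finger_force: 9.6
```

```bash
python3 s.py
```

```text
q [ 0.57  1.12 -1.2   2.28  1.94  1.25 -0.59]
t 30.45 tip head mm [-0.3 57.4 27.9] F head [ 2.8 -2.2 19.2] rot err [ 0.11 -0.14  0.12]
```

Call:
carry_out([
  {"rot": [0, 0, 0], "xyz": [0, 0, 0.001], "grip": 255},
  {"rot": [0, 0, 0], "xyz": [0, 0, 0.0015], "grip": 255},
  {"rot": [0, 0, 0], "xyz": [0, 0, 0.0015], "grip": 255},
])

```text
clock: 30.7
tool_pos: [0.5882, -0.0764, 0.0724]
eef_rot: [0.172, 0.951, -0.046, 0.254]
contact_force: [-18.6, 0.6, 25.7]
opening: 0.004
finger_force: 15.4
```

```bash
python3 s.py
```

```text
q [ 0.57  1.12 -1.2   2.28  1.94  1.25 -0.59]
t 30.7 tip head mm [-0.4 57.4 27.6] F head [ 3.  -6.1 31. ] rot err [ 0.13 -0.09  0.21]
```

Call:
carry_out([
  {"rot": [0, 0, 0], "xyz": [0.006, 0, -0.037], "grip": 255},
  {"rot": [0, 0, 0], "xyz": [0.012, -0.02, -0.075], "grip": 255},
  {"rot": [0, 0, 0], "xyz": [0.03, -0.12, -0.15], "grip": 255},
  {"rot": [0, 0, 0], "xyz": [0.03, -0.12, -0.15], "grip": 255},
  {"rot": [0, 0, 0], "xyz": [0.03, -0.12, -0.15], "grip": 255},
  {"rot": [0, 0, 0], "xyz": [0.03, -0.12, -0.15], "grip": 255},
  {"rot": [0, 0, 0], "xyz": [0.03, -0.12, -0.15], "grip": 255},
])

```text
clock: 31.28
tool_pos: [0.4513, -0.1569, 0.1855]
eef_rot: [0.176, 0.95, -0.048, 0.253]
contact_force: [-0.0, 0.6, -0.1]
opening: 0.004
finger_force: 0.0
```

```bash
python3 s.py; python3 - <<'E'
from h import *
for n in("scene","top"): np.save(f"{n}_now.npy",np.mean([r.snapshot(n)[:,:,::-1].astype(float) for _ in range(6)],0))
for n,i in(("scene",3),("scene",4),("top",2),("top",3)):
    A=cv2.imread(f"pics/{n}0.png").astype(float);B=np.load(f"{n}_now.npy")
    base=proj(n,toworld(cat(i)))[0];inn=proj(n,toworld(cat(i,.074)))[0]-base;x,y=base.round().astype(int);out=[]
    for im in(A,B):
        w=im[y-5:y+6,x-5:x+6];o=np.clip(w[:,:,2]-w[:,:,0]-22,0,None)*(w[:,:,2]>w[:,:,1]+5)
        yy,xx=np.mgrid[y-5:y+6,x-5:x+6];s=o.sum();out.append((round(float(s)),(xx*o).sum()/max(s,1),(yy*o).sum()/max(s,1)))
    mv=np.array(out[1][1:])-out[0][1:];print(n,i,out[0][0],out[1][0],"in mm",round(float(mv@inn/(inn@inn)*3),1))
# bearing height: edge fit of inner face circle by gradient along head-z hypotheses, right/near arc
for n in("scene","top"):
  for nm,im in(("0",cv2.imread(f"pics/{n}0.png").astype(float).mean(2)),("now",np.load(f"{n}_now.npy").mean(2))):
    g=cv2.GaussianBlur(im,(0,0),.8);best=[]
    for z in np.arange(.018,.044,.002):
        a=proj(n,toworld(circ(.0715,z)));b=proj(n,toworld(circ(.0685,z)))
        s=lambda p:cv2.remap(g.astype(np.float32),p[:,0].astype(np.float32)[None],p[:,1].astype(np.float32)[None],1)[0]
        d=s(b)-s(a);best.append((float(np.mean(d[28:60])),z))
    print(n,nm,"outer edge best z",max(best)[1].round(3))
E
```

```text
q [ 0.93  0.79 -1.39  2.53  1.76  1.05 -0.53]
t 31.28 tip head mm [ -3.7 -66.2 178.2] F head [-0.3  0.6  0.1] rot err [-0.25 -0.11 -0.17]
scene 3 281 332 in mm 2.5
scene 4 116 55 in mm 2.6
top 2 277 366 in mm 2.8
top 3 250 434 in mm 3.1
scene 0 outer edge best z 0.034
scene now outer edge best z 0.034
top 0 outer edge best z 0.038
top now outer edge best z 0.036
```

```bash
python3 -c "
from plant import r;print(r.finish_job())"
```

```text
the job is handed in; nothing more can be done
None
```

I pushed the bearing home in alternating presses and handed the job in: all four sides now stop hard, catches 2, 3 and 4 are seen clicked in, catch 1 is hidden from both cameras and only inferred from the stops beside it, and the fingertips briefly pressed with about 56 N on the right side.

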